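Wind up the pickle press with its removable crank

TASK

Take the steel crank from the beige tray, fit it fully down onto the square shaft on top of the pickle press, and wind it clockwise (seen from above) by its knob until the pressing plate is fully up and you feel the stop. Then lift the crank off and set it down gently, upright as it was, in the wide bay of the tray. Feel your way: never push the crank hard onto the shaft or force it against the stop, and leave everything else on the slab where it is.

Things in the scene. Friction and masses are not known exactly. Their poses are not given: they have to be found in the camera images.
- press: The pickle press, fixed to the slab: a clear plastic box 160 x 160 mm with a white lid whose top is 110 mm above the slab. Origin: centre of the underside; z up. On the lid's centre stands a steel round collar (32 mm across, 8 mm high) and on it the square drive shaft; two steel guide rods 8 mm thick of the pressing plate stand up through the lid 45 mm to the +y and -y sides of the centre (at most 20 mm above the lid).
- shaft_top (a point): Centre of the upper end of the vertical drive shaft, 138 mm above the slab. It is 14 mm square and stands 20 mm above its collar; the top 2.5 mm of that is a round nose 12 mm across. The angle of its square differs each time and is NOT measured: this frame has the press's axes. More than about 25 N of push while the socket is not yet on is too much.
- shaft_seat (a point): Centre of the collar's top, 20 mm below shaft_top: the crank's lower end rests here when fully seated, with a little play. The shaft turns with about 0.15 N m of friction (2 to 3 N at the knob) and stays where it is left. Clockwise from above raises the plate 12 mm per turn; 0.5 to 1.1 turns remain before a hard stop. More than about 25 N at the knob against the stop is too much.
- rod_top (a point): Top of the plate's guide rod on the press's +y side; it rises with the plate. It starts 7 to 14 mm above the lid and is 20 mm above the lid (130 mm in the press's frame) when the plate is fully up at its stop.
- hub_mid (a point): Middle of the crank's hub, a plain steel upright block 26 x 26 mm and 60 mm tall, this point half-way up on its axis. x points along the crank's arm towards the knob, y across, z up. The arm (14 mm wide, 8 mm thick) leaves the hub's +x side, its middle 28 mm above the hub's lower end, so the hub's two y faces are free to grasp over the whole height. The crank weighs about 0.2 kg.
- crank_mouth (a point): Centre of the hub's lower end, 30 mm below hub_mid: the mouth of the square socket (15.3 mm wide, 22 mm deep, sides parallel to the hub's faces, chamfered mouth). It fits the shaft at any of four angles a quarter turn apart.
- knob_mid (a point): Middle of the crank's black upright round knob, 70 mm from the hub's axis along the arm, 22 mm thick and 30 mm tall (32 to 62 mm above the hub's lower end). The knob spins freely on its pin. A steel foot 10 mm thick under it reaches down to the level of the hub's lower end, so the crank stands level on a flat floor. (This frame spins with the crank's arm, not with the knob.)
- bay (a point): Centre of the floor of the tray's wide bay, 3 mm above the slab. The beige tray is fixed, 250 x 220 mm with walls 18 mm high; the bay is 242 mm along this frame's x and 138 mm along its y (inner). The narrow bay beside it on the +y side holds the paddle.
- paddle: Bystander: bamboo rice paddle lying in the tray's narrow bay, 200 mm long, 7 mm thick. Origin: centre of its underside.
- bowl: Bystander: white noodle bowl, 150 mm across, 70 mm high. Origin: centre of the underside.
- dip_dish: Bystander: small dipping dish 72 mm across, 28 mm high. Origin: centre of the underside.
- sauce: Bystander: bottle, 64 mm across, 210 mm high. Origin: centre of the underside.
- ladle: Bystander: steel ladle lying on the slab, 84 mm cup, handle 220 mm to its -x. Origin: under the cup's centre.
- mug: Bystander: mug, 76 mm across, 85 mm high. Origin: centre of the underside.
Things that resemble listed ones, but are neither listed nor needed, are in the scene too. Leave any orange look-alike of the part that bears hub_mid alone.

How it is judged:
By the outcome, as a careful person would: the job done as asked, in the order asked, and still so for the second after the job is handed in, with the robot touching nothing.
It also fails if it takes over 72 s, if anything falls off the work surface, if the arm or the gripper's body presses on something with over 40 N, if the wrist force passes 120 N, or if a joint passes its speed limit or range.

ROBOT

A 6-joint arm with a two-finger parallel gripper is mounted at the origin on the work surface. World frame = base frame: x ahead of the robot, y to its left, z up, the work surface at z = 0. Lengths are in mm, angles in rad, forces in N, time in s.
With the tool pointing down it reaches from about 350 to 775 mm from the base axis. Payload 7.3 kg.
Tool frame: the origin (TCP) lies at the very end of the fingers, on their centre line; the grasp point (between the pads) lies 19 mm behind it; x points along the fingers, y is the direction in which the jaws open and shut, and the axes are right-handed (so a half turn about x gives the same grasp; the last joint's range is limited). The gripper opens to 92 mm and grips with 3 to 60 N. Pads are 19 mm wide; open, the fingers measure 130 mm over their backs; the gripper's body (75 mm by 190 mm) begins 47 mm behind the grasp point.
Start: joints at [1.159, 0.342, 1.524, -0, 1.275, -0.146], TCP at [137.892, 506.587, 226.741] pointing down, gripper open.
Joint ranges: [-2.53, 2.53], [-0.77, 2.02], [0.04, 2.7], [-1, 4.14], [0.28, 2.66], [-3.11, 3.11]. Speed limits (rad/s): [2.57, 2.57, 3.14, 3.14, 3.14, 3.14].

INTERFACE

Orientations are given as [roll, pitch, yaw] about the fixed x, y, z axes, in that order (R = Rz(yaw) Ry(pitch) Rx(roll)).
In Python, from plant import sensors, capture, bot gives the robot as it stands.
- The arm moves only by the shell command python3 -m crank 'ROWS' [OPENING]. ROWS is JSON, a list of rows, each an object of numbers: "dx", "dy", "dz": the shift along the tool's x, y, z in cm; "spin": the turn about the tool's x in rad. A call has 1 to 20 rows; each row is the pose to reach, as a shift and turn from the pose commanded when the call began, along the tool's axes at that moment; what a row does not reach only later rows make up. A row lasts 1/12 s, in which the tool goes at most 41.7 mm and 7.16 degrees, less where a joint would pass 70% of its speed; a pose out of reach is approached as far as the arm can. A call with a gripper value outside its range is refused whole. OPENING is the opening in per cent of the stroke, from 0 (shut) to 100 (fully open), set as the call begins (- or left out, the last holds). The fingers move at their own pace and stop on an object; the grip force is fixed at half the most. Time passes only in rows, so rows that repeat a pose let the fingers close. It gives the time, the measured TCP pose, the force and the opening at its end, in the units of the state.
- sensors.get_obs(): the state, without advancing time (a new reading comes with each control period).
- capture(name): name is "side" or "top"; returns a dict with "frame" (384x512x3 uint8, blue, green, red), "vfov" (degrees; the focal length in pixels is half the picture's height over the tangent of half this angle, whatever the lens; pixels are square), "cx", "cy" (the principal point, pixels), "view" (4x4, takes a point from world to camera coordinates). Camera axes: x right, y down, z forward; pixel columns grow to the right and rows downward; lengths in mm; the calibration is good to about 2 mm. A picture is of the moment at which its call begins. There is no depth.
- bot.close_job(): hands the job in, once; it reports no verdict.
The state is a dict: "time": time; "joint_positions": joint angles; "dq": joint speeds; "tau": joint torques, N m; "tool_pos": TCP position; "tcp_rot": TCP orientation; "contact_force": force on the tool from outside, world axes, zero at the start; "moment": the same for the moment, N m; "grip_width": finger opening in mm.
Only numpy, scipy, OpenCV 4.12 (cv2) and the standard library are available. Lean on these libraries where they do the work, as an engineer would, in place of code of your own. Each camera call takes 0.05 s, during which the arm holds its last target.

## Working session

There is one attempt and no reset: what is moved stays moved. The work goes in short steps, Python scripts to look and compute and a shell command to move; the robot and the scene stay as the last step left them, time stands still between calls to the robot, and variables do not carry over. Pictures are saved under pics/ and viewed, and the job is handed in when it is done.

```bash
ls; mkdir -p pics; python3 - <<'E'
from plant import sensors,capture,bot
import cv2,numpy as np
print(sensors.get_obs())
for n in("side","top"):
    c=capture(n);cv2.imwrite(f"pics/{n}0.png",c["frame"]);print(n,c["vfov"],c["cx"],c["cy"],np.round(c["view"],3).tolist(), [k for k in c])
E
```

```text
pics
{'time': 0.0, 'joint_positions': array([ 1.15902460e+00,  3.42740298e-01,  1.52500867e+00, -6.43607032e-06,
        1.27538729e+00, -1.45992797e-01]), 'dq': array([ 0.00050202,  0.00022704, -0.00074585, -0.00163668,  0.00063608,
       -0.00096794]), 'tau': array([-2.51216705e-03, -4.31259942e+01, -2.44205046e+01,  7.14538177e-02,
        5.63717773e-02, -8.45825571e-05]), 'tool_pos': array([137.71182828, 506.20182618, 226.03874922]), 'tcp_rot': array([-1.71280215,  1.5692527 , -1.9785792 ]), 'contact_force': array([-0.32154337, -0.02744461,  0.48810317]), 'moment': array([0.00205009, 0.01298708, 0.01970418]), 'grip_width': 91.95145869088046}
side 45.21143979791074 256.30741480908694 190.50106770307465 [[0.793, -0.609, -0.024, -405.336], [-0.404, -0.496, -0.769, 305.75], [0.456, 0.619, -0.639, 1352.606], [0.0, 0.0, 0.0, 1.0]] ['frame', 'vfov', 'cx', 'cy', 'view']
top 49.74351435979747 253.62027082404515 189.4685044204046 [[0.016, -1.0, -0.002, -12.857], [-0.985, -0.015, -0.173, 542.801], [0.173, 0.005, -0.985, 1270.246], [0.0, 0.0, 0.0, 1.0]] ['frame', 'vfov', 'cx', 'cy', 'view']
```

View pics/side0.png

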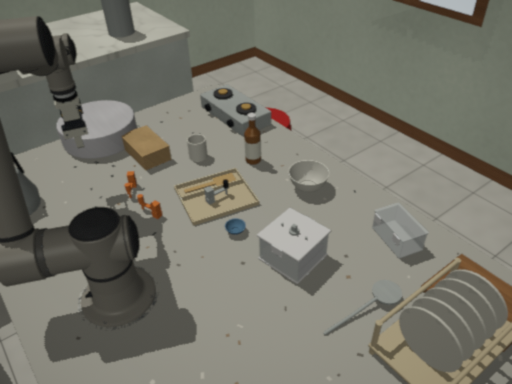

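View pics/top0.png

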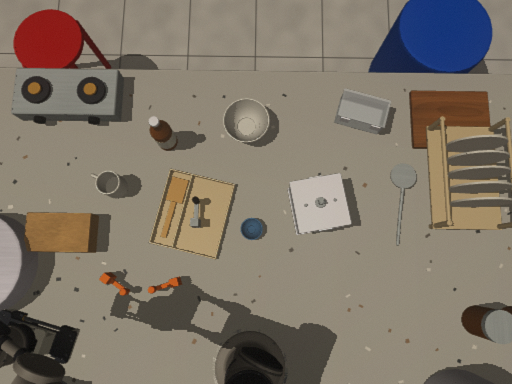

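The top view shows the tray around (195,213) with the crank at about (196,212), and the press around (321,203). The orange look-alikes are at (115,283) and (165,285). Next I'll zoom in on the tray and press.

```bash
cat > h.py <<'E'
import numpy as np,cv2
from plant import sensors,capture,bot
def cam(n):
    c=capture(n); c['f']=192/np.tan(np.radians(c['vfov']/2)); c['view']=np.array(c['view']);return c
def ray(c,u,v):
    R=c['view'][:3,:3];t=c['view'][:3,3]
    d=R.T@np.array([(u-c['cx'])/c['f'],(v-c['cy'])/c['f'],1.]);return -R.T@t,d
def onz(c,u,v,z):
    o,d=ray(c,u,v);return o+d*(z-o[2])/d[2]
def proj(c,p):
    q=c['view'][:3,:3]@np.array(p,float)+c['view'][:3,3];return np.array([c['cx']+c['f']*q[0]/q[2],c['cy']+c['f']*q[1]/q[2]])
def tri(c1,p1,c2,p2):
    o,d=ray(c1,*p1);o2,d2=ray(c2,*p2)
    A=np.stack([d,-d2],1);s=np.linalg.lstsq(A,o2-o,rcond=None)[0]
    a=o+d*s[0];b=o2+d2*s[1];return (a+b)/2,np.linalg.norm(a-b)
def crop(c,u0,v0,u1,v1,k,name):
    im=cv2.resize(c['frame'][v0:v1,u0:u1],None,fx=k,fy=k,interpolation=cv2.INTER_CUBIC)
    for u in range((u0+9)//10*10,u1,10):
        cv2.putText(im,str(u),((u-u0)*k,8),0,.3,(0,255,255),1);cv2.line(im,((u-u0)*k+k//2,10),((u-u0)*k+k//2,14),(0,255,255),1)
    for v in range((v0+9)//10*10,v1,10):
        cv2.putText(im,str(v),(0,(v-v0)*k+k//2),0,.3,(0,255,255),1)
    cv2.imwrite('pics/'+name,im)
E
python3 - <<'E'
from h import *
t=cam('top');s=cam('side')
crop(t,145,165,245,265,6,'t1.png');crop(t,280,165,360,240,7,'t2.png')
crop(s,170,165,270,225,7,'s1.png');crop(s,250,205,335,285,7,'s2.png')
E
```

```text
(no output)
```

View pics/t1.png

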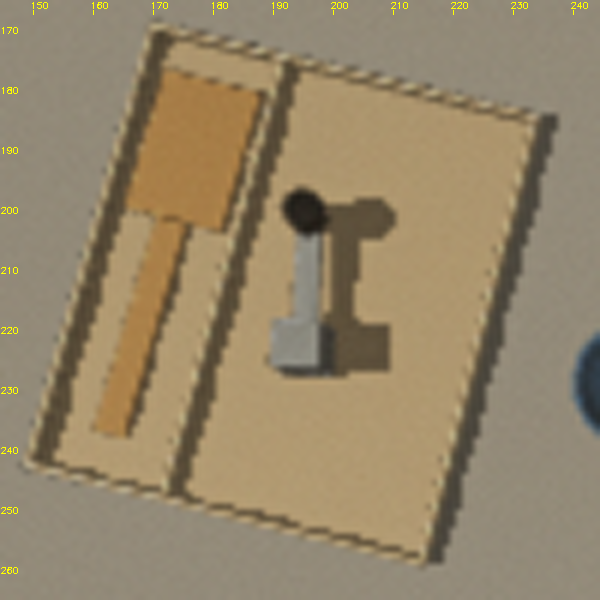

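View pics/t2.png

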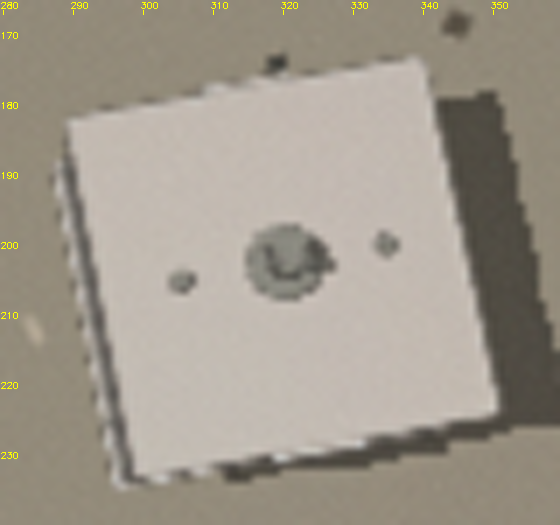

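View pics/s1.png

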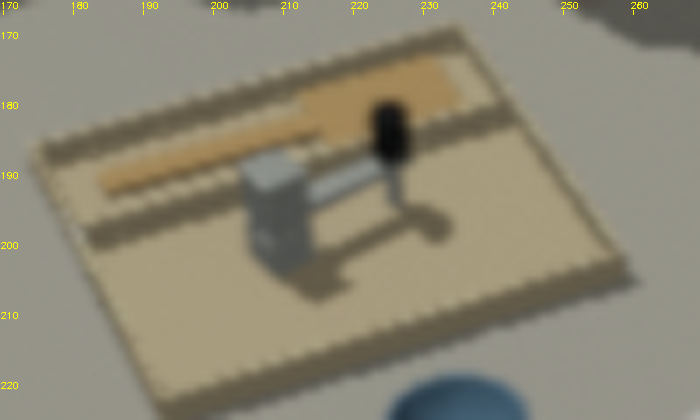

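View pics/s2.png

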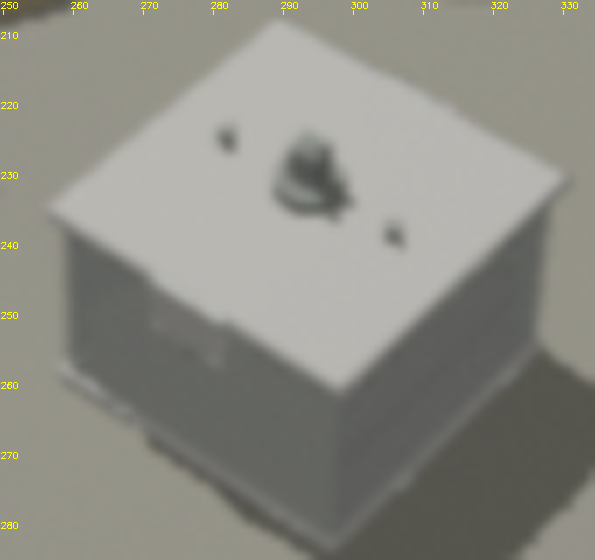

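```bash
python3 - <<'E'
from h import *
t=cam('top');s=cam('side')
# lid
for c,box,n in((t,(285,168,358,238),'top'),(s,(252,203,335,265),'side')):
    u0,v0,u1,v1=box
    g=cv2.cvtColor(c['frame'],cv2.COLOR_BGR2GRAY)[v0:v1,u0:u1]
    m=(g>165).astype(np.uint8);m=cv2.morphologyEx(m,cv2.MORPH_OPEN,np.ones((3,3)))
    cn=max(cv2.findContours(m,cv2.RETR_EXTERNAL,cv2.CHAIN_APPROX_NONE)[0],key=cv2.contourArea)
    W=np.array([onz(c,p[0]+u0,p[1]+v0,110)[:2] for p in cn[:,0]],np.float32)
    print(n,'lid',cv2.minAreaRect(W))
# rods, collar
for c,pts in((t,[(305.5,204.5),(334.2,199.7)]),): 
    for p in pts: print('rod',onz(c,*p,120))
# gather hub/knob candidates in both views
b=t['frame'].astype(int)
sub=b[190:240,180:215];hs=cv2.cvtColor(t['frame'],cv2.COLOR_BGR2HSV)[190:240,180:215]
mm=((hs[...,1]<60)&(hs[...,2]>110)).astype(np.uint8)
print('\n'.join(''.join('#' if x else '.' for x in r) for r in mm))
k=(hs[...,2]<60).astype(np.uint8)
ys,xs=np.nonzero(k[:17]);print('knob',xs.mean()+180,ys.mean()+190,xs.min()+180,xs.max()+180,ys.min()+190,ys.max()+190)
hb=mm.copy();hb[:29]=0;ys,xs=np.nonzero(hb);print('hub',xs.mean()+180,ys.mean()+190)
E
```

```text
top lid ((495.65850830078125, -203.9193115234375), (162.8507537841797, 157.1507568359375), 10.781435012817383)
side lid ((494.6763916015625, -206.93472290039062), (162.53070068359375, 156.3454132080078), 10.817276954650879)
rod [ 487.05634545 -160.0995256   120.        ]
rod [ 502.88717471 -245.93917411  120.        ]
...................................
...................................
...................................
...................................
...................................
...................................
...................................
...................................
...................................
...................................
...................................
...................................
...................................
...................................
..............##.##................
..............#####................
..............#####................
..............####.................
..............#####................
..............####.................
..............####.................
..............####......
[... 394 characters left out ...]
.............
..........########.................
..........########.................
..........########.................
...................................
...................................
...................................
...................................
...................................
...................................
...................................
...................................
...................................
...................................
...................................
...................................
...................................
...................................
knob 195.66666666666666 200.11111111111111 193 199 197 203
hub 193.5 222.0
```

```bash
python3 - <<'E'
from h import *
from scipy.spatial.transform import Rotation as Ro
t=cam('top');s=cam('side')
print('hub top z63: top',onz(t,193.5,222,63),'side',onz(s,208.4,189.1,63),tri(t,(193.5,222),s,(208.4,189.1)))
print('knob z50: top',onz(t,195.67,200.1,50),'z60',onz(t,195.67,200.1,60),'side',onz(s,225.2,183.8,50),tri(t,(195.67,200.1),s,(225.2,183.8)))
for v,u in((208,195.6),(212,195.5),(216,195.5)): print('arm',onz(t,u,v,35))
E=sensors.get_obs();R=Ro.from_euler('xyz',E['tcp_rot']).as_matrix();print(R.round(3))
# tray corners outer, top z18 approx in world
for p in((170,169.5),(235.5,184.5),(216,258),(150,242)): print('tray',onz(t,*p,18))
for p in((191.5,175),(173.5,247)): print('divider',onz(t,*p,18))
# shaft zoom gray
g=cv2.cvtColor(t['frame'],cv2.COLOR_BGR2GRAY);print(g[195:211,312:330])
for n,c,bx in(('top',t,(310,192,332,212)),('side',s,(284,218,304,238))):
    u0,v0,u1,v1=bx;cv2.imwrite(f'pics/z{n}.png',cv2.resize(c['frame'][v0:v1,u0:u1],None,fx=25,fy=25,interpolation=cv2.INTER_NEAREST))
for n,c in(('t',t),('s',s)):
  for nm,p in (('shafttop',(495.2,-204.5,138)),('collar',(495.2,-204.5,118))): print(n,nm,proj(c,p))
E
```

```text
hub top z63: top [434.8405984 180.4602683  63.       ] side [435.00696782 174.19804923  63.        ] (array([436.69752972, 180.50306273,  57.80872705]), np.float64(3.105359074293247))
knob z50: top [505.47843277 178.39312485  50.        ] z60 [504.00461498 176.93391748  60.        ] side [506.16522015 175.06191205  50.        ] (array([506.82854378, 178.24614665,  47.44171421]), np.float64(2.2028957098075437))
arm [482.24412465 179.77925783  35.        ]
arm [469.4218646  179.58034789  35.        ]
arm [456.64773632 179.06435987  35.        ]
[[-0.     0.263  0.965]
 [-0.     0.965 -0.263]
 [-1.    -0.    -0.   ]]
tray [610.35372965 271.43701246  18.        ]
tray [563.62866563  55.23972067  18.        ]
tray [326.24252085 111.3098965   18.        ]
tray [373.12025936 323.06960197  18.        ]
divider [593.01932619 200.06856406  18.        ]
divider [358.54672878 247.44100113  18.        ]
[[186 187 188 188 187 189 189 189 186 190 189 187 186 187 187 186 186 188]
 [189 188 187 188 187 190 187 186 185 185 182 189 190 186 187 188 186 186]
 [187 185 188 190 187 184 163 150 136 131 127 
[... 456 characters left out ...]
9  85 108 121 179 190]
 [189 188 186 149 136 137 133  95  95  83  88 128 130 114 176 185 189 189]
 [190 189 190 184 141 129 138 136 136 135 133 133 123 124 180 191 189 188]
 [187 189 188 186 159 126 137 136 136 135 129 118 116 174 188 188 187 187]
 [188 188 188 189 188 183 164 134 123 124 123 175 185 190 188 187 187 188]
 [188 190 187 189 190 190 187 186 185 187 185 189 189 189 189 188 188 188]
 [187 187 188 189 188 189 188 190 189 189 188 188 188 188 188 188 188 187]
 [188 187 188 188 187 188 188 189 190 187 189 189 190 189 187 187 187 188]]
t shafttop [321.31653808 201.15251055]
t collar [320.25399487 202.12573367]
s shafttop [292.98460028 224.62287871]
s collar [292.8032645  229.45433724]
```

View pics/ztop.png

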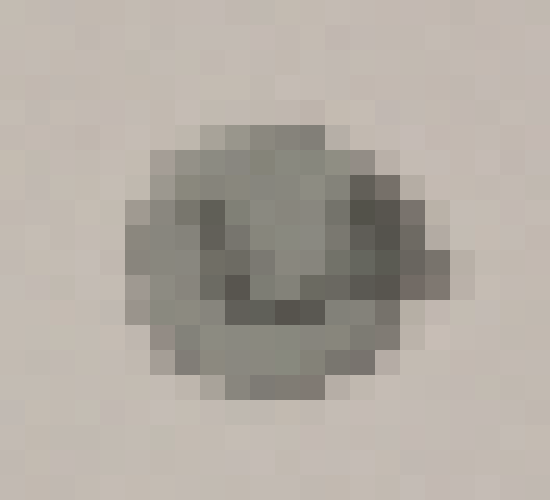

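View pics/zside.png

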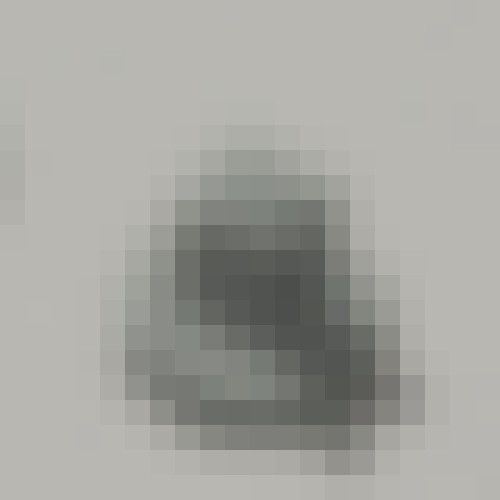

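Pictures: crank hub top is at top(193.5,222)/side(208.4,189.1) and the knob at top(195.7,200). That puts the hub at about (435,178) with yaw near 0 and a hub-to-knob distance of 70 mm, which matches the given size. The press centre is about (495,-205), yaw about 10.8°. The shaft square looks turned about +15°. The two views disagree by about 3 mm in y.

```bash
cat >> h.py <<'E'
from scipy.spatial.transform import Rotation as Ro
def st():
    o=sensors.get_obs();R=Ro.from_euler('xyz',o['tcp_rot']).as_matrix()
    return o,R
def go(p,yaw=None):
    """rows in cm for world target p; yaw = wanted angle (deg) of tool y from world y, mod 180"""
    o,R=st();d=R.T@(np.array(p,float)-o['tool_pos'])/10
    y=R[:,1];cur=np.degrees(np.arctan2(-y[0],y[1]))
    sp=0
    if yaw is not None: sp=-np.radians((yaw-cur+90)%180-90)
    print('t',round(o['time'],2),'pos',o['tool_pos'].round(1),'yaw',cur.round(2),'-> dx,dy,dz',d.round(3),'spin',round(sp,3),'F',o['contact_force'].round(1),'M',o['moment'].round(2),'w',round(o['grip_width'],1),'q6',o['joint_positions'].round(2))
E
python3 -c "
from h import *
go((435,178,150),0)"
```

```text
t 0.4 pos [137.9 506.5 226.6] yaw -15.23 -> dx,dy,dz [  7.666 -23.892  37.3  ] spin -0.266 F [ 0.6 -0.9 -1.1] M [0.01 0.02 0.01] w 91.6 q6 [ 1.16  0.34  1.52  0.    1.28 -0.15]
```

```bash
python3 -m crank '[{"dx":1,"dy":-2,"dz":3,"spin":-0.03},{"dx":2,"dy":-4,"dz":6,"spin":-0.07},{"dx":3,"dy":-6,"dz":9,"spin":-0.11},{"dx":4,"dy":-8,"dz":12,"spin":-0.15},{"dx":5,"dy":-10,"dz":15,"spin":-0.19},{"dx":6,"dy":-12,"dz":18,"spin":-0.23},{"dx":6.5,"dy":-14,"dz":21.5,"spin":-0.266},{"dx":7,"dy":-16,"dz":24.5,"spin":-0.266},{"dx":7.5,"dy":-18,"dz":28,"spin":-0.266},{"dx":7.67,"dy":-20,"dz":31,"spin":-0.266},{"dx":7.67,"dy":-22,"dz":34,"spin":-0.266},{"dx":7.67,"dy":-23,"dz":36,"spin":-0.266},{"dx":7.67,"dy":-23.89,"dz":37.3,"spin":-0.266},{"dx":7.67,"dy":-23.89,"dz":37.3,"spin":-0.266},{"dx":7.67,"dy":-23.89,"dz":37.3,"spin":-0.266},{"dx":7.67,"dy":-23.89,"dz":37.3,"spin":-0.266}]' 60
python3 -c "
from h import *
go((435,178,30),0)
s=cam('side');crop(s,170,125,270,225,6,'s3.png')
t=cam('top');crop(t,145,165,245,265,6,'t3.png')"
```

```text
time: 1.73
tool_pos: [434.4, 178.5, 149.9]
tcp_rot: [2.764, 1.57, 2.764]
contact_force: [0.5, -0.7, 0.0]
grip_width: 54.8
t 1.73 pos [434.4 178.5 149.9] yaw 0.01 -> dx,dy,dz [11.995 -0.057  0.071] spin 0.0 F [ 0.5 -0.7  0. ] M [ 0.05 -0.03 -0.05] w 54.8 q6 [ 0.23  0.32  1.78  0.    1.03 -1.34]
```

View pics/s3.png

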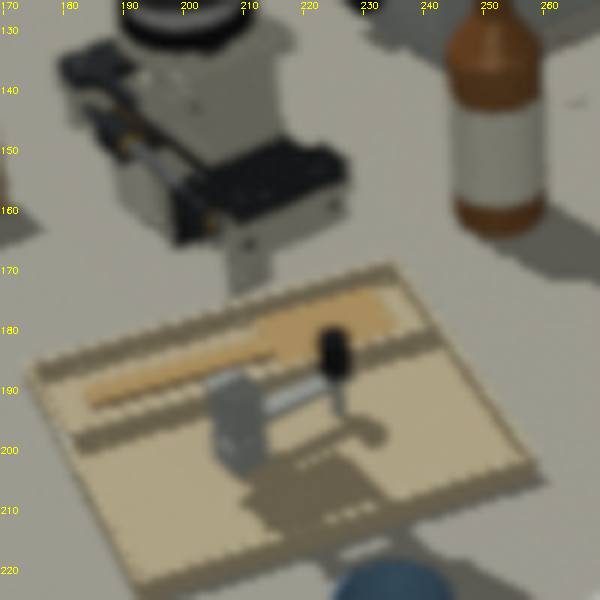

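```bash
python3 -c "
from h import *
s=cam('side');t=cam('top')
for p in ((434.4,178.5,150),(434.4,178.5-27,150),(434.4,178.5+27,150),(434.4,178.5,63)): print(proj(s,p),proj(t,p))"
```

```text
[205.24716545 168.80120697] [189.81092943 219.27740353]
[209.59418991 172.55407008] [199.13295503 219.42471802]
[200.99194602 165.12760078] [180.49092445 219.13012096]
[207.58807081 188.56496123] [194.12575583 222.1518477 ]
```

View pics/t3.png

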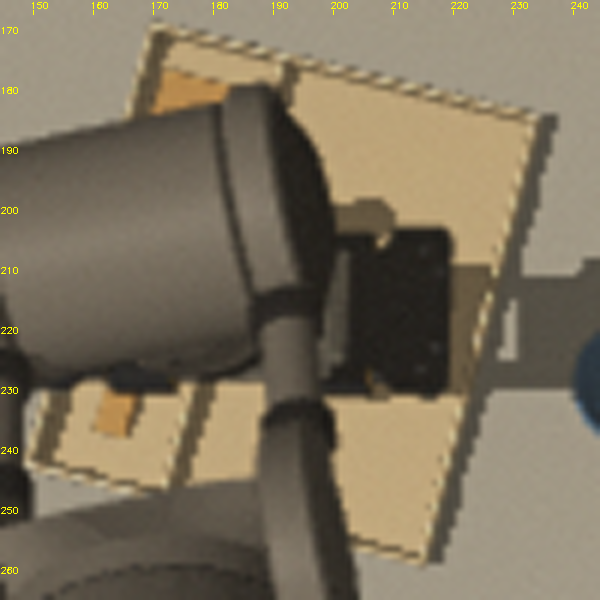

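The side view shows the near finger tip at (210,173), where projection puts it, and the hub directly below at (208,189). Next I'll descend and close.

```bash
python3 -m crank '[{"dx":2,"dz":0.05},{"dx":4,"dz":0.05},{"dx":6,"dz":0.05},{"dx":8,"dz":0.05},{"dx":10,"dz":0.05},{"dx":11,"dz":0.05},{"dx":11.6,"dz":0.05},{"dx":12,"dz":0.05},{"dx":12,"dz":0.05},{"dx":12,"dz":0.05}]' 60
python3 -m crank '[{"dx":0},{"dx":0},{"dx":0},{"dx":0},{"dx":0},{"dx":0},{"dx":0},{"dx":0},{"dx":0},{"dx":0}]' 15
python3 -c "
from h import *
go((435,178,30),0)
s=cam('side');crop(s,170,125,270,225,6,'s4.png')"
```

```text
t 1.93 pos [434.4 178.9 150.1] yaw 0.1 -> dx,dy,dz [12.012 -0.089  0.058] spin 0.002 F [ 0.8 -1.  -0.7] M [ 0.06  0.03 -0.01] w 55.0 q6 [ 0.23  0.32  1.78  0.    1.03 -1.35]invalid input at $[0]: expected keys dx, dy, dz, spin
invalid input at $[0]: expected keys dx, dy, dz, spin
```

View pics/s4.png

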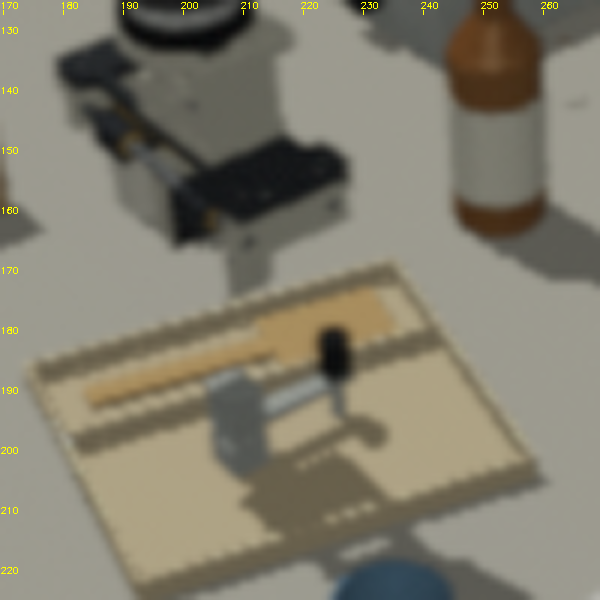

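Nothing moved: rows need all four keys.

```bash
python3 -m crank '[{"dx":2,"dy":0,"dz":0.05,"spin":0},{"dx":4,"dy":0,"dz":0.05,"spin":0},{"dx":6,"dy":0,"dz":0.05,"spin":0},{"dx":8,"dy":0,"dz":0.05,"spin":0},{"dx":10,"dy":0,"dz":0.05,"spin":0},{"dx":11,"dy":0,"dz":0.05,"spin":0},{"dx":11.6,"dy":0,"dz":0.05,"spin":0},{"dx":12,"dy":0,"dz":0.05,"spin":0},{"dx":12,"dy":0,"dz":0.05,"spin":0},{"dx":12,"dy":0,"dz":0.05,"spin":0}]' 60
python3 -c "
from h import *
go((435,178,30),0)
s=cam('side');crop(s,170,125,270,225,6,'s5.png')"
```

```text
time: 2.82
tool_pos: [435.9, 178.4, 30.5]
tcp_rot: [0.315, 1.57, 0.316]
contact_force: [0.3, -0.0, 0.1]
grip_width: 55.3
t 2.82 pos [435.9 178.4  30.5] yaw 0.03 -> dx,dy,dz [ 0.05  -0.036 -0.088] spin 0.001 F [ 0.3 -0.   0.1] M [0.11 0.   0.02] w 55.3 q6 [ 0.23  0.51  1.91  0.    0.72 -1.35]
```

View pics/s5.png

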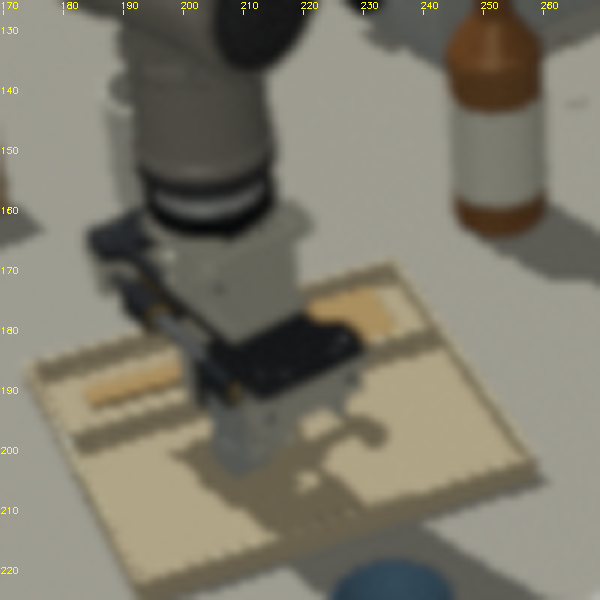

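The gripper covers the hub, with the finger at (217,195) in the right place. Now closing.

```bash
python3 -m crank '[{"dx":0,"dy":0,"dz":0,"spin":0},{"dx":0,"dy":0,"dz":0,"spin":0},{"dx":0,"dy":0,"dz":0,"spin":0},{"dx":0,"dy":0,"dz":0,"spin":0},{"dx":0,"dy":0,"dz":0,"spin":0},{"dx":0,"dy":0,"dz":0,"spin":0},{"dx":0,"dy":0,"dz":0,"spin":0},{"dx":0,"dy":0,"dz":0,"spin":0}]' 15
python3 -c "
from h import *
go((435,178,150),0)"
```

```text
time: 3.53
tool_pos: [435.6, 178.2, 30.2]
tcp_rot: [0.58, 1.57, 0.58]
contact_force: [-1.6, 0.3, 3.5]
grip_width: 25.8
t 3.53 pos [435.6 178.2  30.2] yaw 0.01 -> dx,dy,dz [-11.981  -0.018  -0.059] spin 0.0 F [-1.6  0.3  3.5] M [ 0.21  0.07 -0.01] w 25.8 q6 [ 0.23  0.51  1.91  0.    0.72 -1.35]
```

```bash
python3 -m crank '[{"dx":-0.5,"dy":0,"dz":0,"spin":0},{"dx":-1.5,"dy":0,"dz":0,"spin":0},{"dx":-3,"dy":0,"dz":0,"spin":0},{"dx":-5,"dy":0,"dz":0,"spin":0},{"dx":-7,"dy":0,"dz":0,"spin":0},{"dx":-9,"dy":0,"dz":0,"spin":0},{"dx":-11,"dy":0,"dz":0,"spin":0},{"dx":-13,"dy":0,"dz":0,"spin":0},{"dx":-15,"dy":0,"dz":0,"spin":0},{"dx":-16.5,"dy":0,"dz":0,"spin":0},{"dx":-17.5,"dy":0,"dz":0,"spin":0},{"dx":-18,"dy":0,"dz":0,"spin":0},{"dx":-18,"dy":0,"dz":0,"spin":0}]'
python3 -c "
from h import *
go((495,-204.5,210),15)
s=cam('side');crop(s,170,85,270,185,6,'s6.png')"
```

```text
time: 4.62
tool_pos: [435.8, 178.1, 210.9]
tcp_rot: [0.195, 1.569, 0.195]
contact_force: [-0.1, -0.6, -1.8]
grip_width: 25.8
t 4.62 pos [435.8 178.1 210.9] yaw 0.02 -> dx,dy,dz [  0.083 -38.261   5.914] spin -0.262 F [-0.1 -0.6 -1.8] M [-0.    0.07  0.04] w 25.8 q6 [ 0.23  0.26  1.69 -0.    1.19 -1.35]
```

View pics/s6.png

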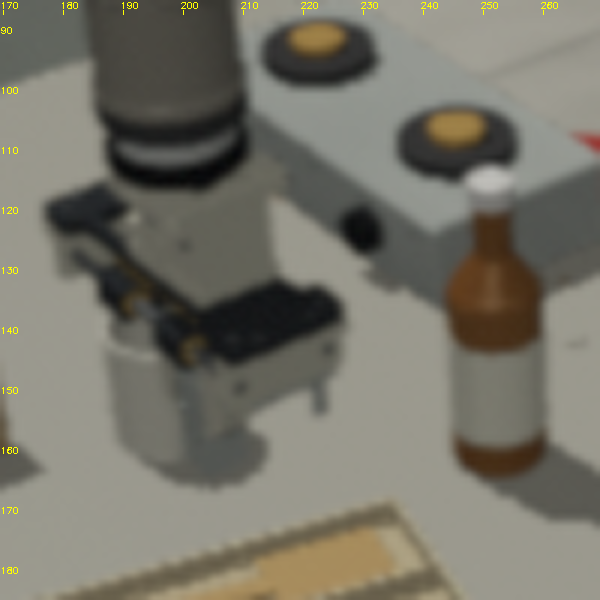

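The crank is held: its foot shows at (221,152) and the hub under the jaws at (203,155). Carrying it to the press.

```bash
python3 -m crank '[{"dx":0,"dy":-1,"dz":0.2,"spin":0},{"dx":0,"dy":-3,"dz":0.5,"spin":-0.02},{"dx":0,"dy":-5.5,"dz":0.9,"spin":-0.04},{"dx":0,"dy":-8,"dz":1.3,"spin":-0.06},{"dx":0,"dy":-11,"dz":1.7,"spin":-0.08},{"dx":0,"dy":-14,"dz":2.2,"spin":-0.1},{"dx":0,"dy":-17,"dz":2.6,"spin":-0.12},{"dx":0,"dy":-20,"dz":3.1,"spin":-0.14},{"dx":0,"dy":-23,"dz":3.6,"spin":-0.16},{"dx":0,"dy":-26,"dz":4,"spin":-0.18},{"dx":0,"dy":-29,"dz":4.5,"spin":-0.2},{"dx":0,"dy":-32,"dz":5,"spin":-0.22},{"dx":0,"dy":-34.5,"dz":5.3,"spin":-0.24},{"dx":0,"dy":-36.5,"dz":5.6,"spin":-0.25},{"dx":0,"dy":-37.7,"dz":5.8,"spin":-0.26},{"dx":0,"dy":-38.2,"dz":5.9,"spin":-0.262},{"dx":0,"dy":-38.26,"dz":5.91,"spin":-0.262},{"dx":0,"dy":-38.26,"dz":5.91,"spin":-0.262},{"dx":0,"dy":-38.26,"dz":5.91,"spin":-0.262}]'
python3 -c "
from h import *
go((495,-204.5,172),15)
s=cam('side');crop(s,240,165,340,265,6,'s7.png')
t=cam('top');crop(t,270,150,370,250,6,'t7.png')"
```

```text
time: 6.25
tool_pos: [494.3, -203.7, 209.6]
tcp_rot: [2.149, 1.57, 2.412]
contact_force: [-0.5, 0.3, -1.5]
grip_width: 26.1
t 6.25 pos [ 494.3 -203.7  209.6] yaw 15.05 -> dx,dy,dz [ 3.763 -0.098  0.045] spin 0.001 F [-0.5  0.3 -1.5] M [ 0.06  0.05 -0.07] w 26.1 q6 [-0.53  0.37  1.52  0.    1.24 -2.37]
```

View pics/s7.png

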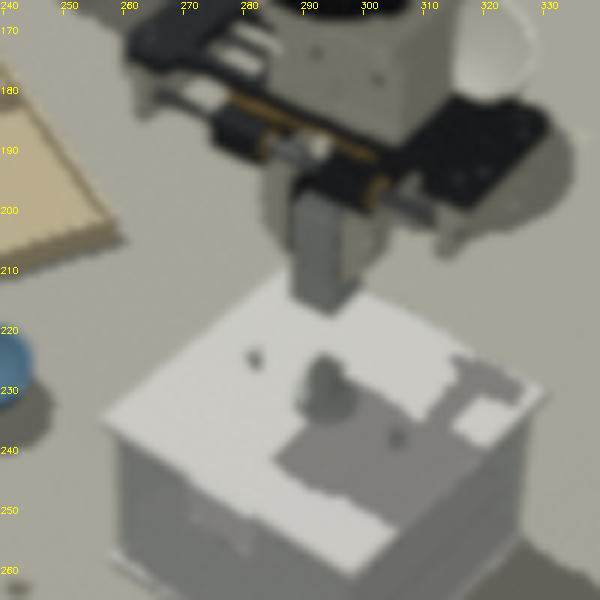

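View pics/t7.png

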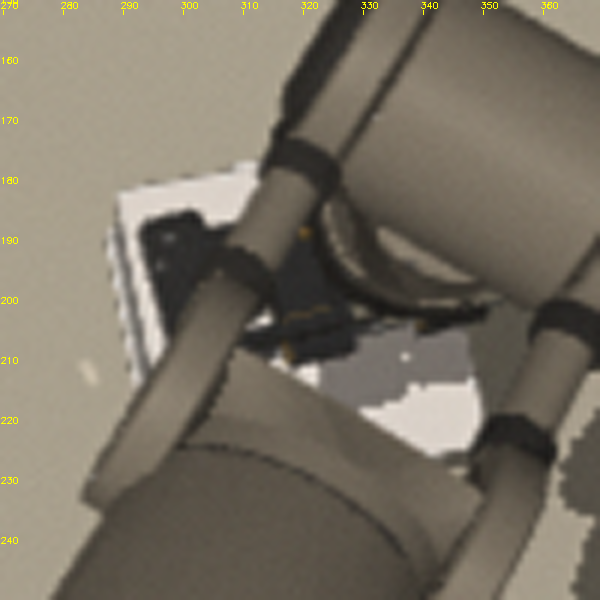

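Side view: the hub hangs with its bottom corner at (293.5,217), above the shaft whose nose is at about (294,224). The top view is blocked by the arm. I'll compare the two by projection.

```bash
python3 -c "
from h import *
s=cam('side')
a=np.radians(15)
for z in(182.6,242.6):
  for sx,sy in((1,1),(1,-1),(-1,-1),(-1,1)):
    x,y=13*sx,13*sy
    print(z,sx,sy,proj(s,(494.3+x*np.cos(a)-y*np.sin(a),-203.7+x*np.sin(a)+y*np.cos(a),z)).round(2))
for c in((495.2,-204),(495,-207)):
  print(proj(s,(*c,138)),proj(s,(*c,118)))
u0,v0,u1,v1=284,195,304,236
cv2.imwrite('pics/s8.png',cv2.resize(s['frame'][v0:v1,u0:u1],None,fx=14,fy=14,interpolation=cv2.INTER_NEAREST))
for f in((12,0),): print(proj(s,(494.3+70*np.cos(a),-203.7+70*np.sin(a),182.6)))
"
```

```text
182.6 1 1 [291.78 209.3 ]
182.6 1 -1 [299.23 212.83]
182.6 -1 -1 [294.22 217.8 ]
182.6 -1 1 [286.73 214.18]
242.6 1 1 [292.31 193.63]
242.6 1 -1 [299.99 197.11]
242.6 -1 -1 [294.84 202.04]
242.6 -1 1 [287.12 198.47]
[292.87331166 224.53131975] [292.69305018 229.36254305]
[293.49063476 225.1109843 ] [293.30437667 229.94365949]
[306.1098721  200.64192874]
```

View pics/s8.png

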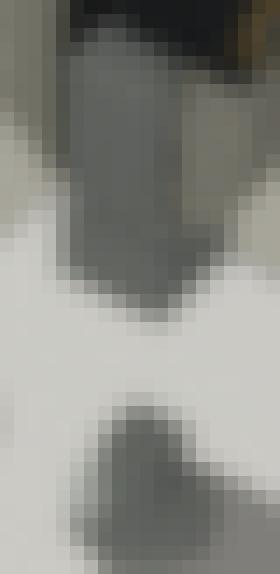

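```bash
python3 -c "
from h import *
go((495.5,-205.5,170),15)"; python3 -m crank '[{"dx":0.5,"dy":-0.1,"dz":0.05,"spin":0},{"dx":1.5,"dy":-0.2,"dz":0.1,"spin":0},{"dx":2.5,"dy":-0.2,"dz":0.07,"spin":0},{"dx":3.3,"dy":-0.2,"dz":0.07,"spin":0},{"dx":3.8,"dy":-0.2,"dz":0.07,"spin":0},{"dx":3.96,"dy":-0.2,"dz":0.07,"spin":0},{"dx":3.96,"dy":-0.2,"dz":0.07,"spin":0}]'
python3 -c "
from h import *
go((495.5,-205.5,170),15)
s=cam('side')
u0,v0,u1,v1=280,200,310,240
cv2.imwrite('pics/s9.png',cv2.resize(s['frame'][v0:v1,u0:u1],None,fx=15,fy=15,interpolation=cv2.INTER_CUBIC))
g=cv2.cvtColor(s['frame'],cv2.COLOR_BGR2GRAY)
for v in range(216,238): print(v,g[v,284:304])
"
```

```text
t 6.4 pos [ 494.7 -203.7  210.1] yaw 15.08 -> dx,dy,dz [ 4.007 -0.2    0.032] spin 0.001 F [-0.5 -0.5 -2.7] M [ 0.03  0.03 -0.04] w 25.8 q6 [-0.53  0.37  1.52  0.    1.24 -2.37]
time: 6.98
tool_pos: [495.6, -206.1, 169.6]
tcp_rot: [2.265, 1.569, 2.527]
contact_force: [0.2, 0.9, -2.3]
grip_width: 25.7
t 6.98 pos [ 495.6 -206.1  169.6] yaw 15.02 -> dx,dy,dz [-0.038  0.062  0.002] spin 0.0 F [ 0.2  0.9 -2.3] M [ 0.04  0.06 -0.05] w 25.7 q6 [-0.54  0.42  1.58  0.    1.15 -2.37]
216 [201 197 181 138  96  83  92  95  96  96  96  96  92  93 107 112 111 107
  99 100]
217 [201 200 191 166 131 101  95  95  95  97  96  96  95  98 109 112 112 105
  98 111]
218 [202 201 199 192 174 132 102  96  96  96  95  95  94  99 109 112 112 111
 114 145]
219 [201 202 201 199 184 139 104  97  97  96  95  92  89  98 109 112 113 121
 147 178]
220 [201 201 201 199 183 133  96  94  97  96  96  91  88  97 108 112 122 150
 178 194]
221 [201 201 201 198 182 131  98  95  92  96  98  93  89  97 104 109 137 176
 195 200]
222 [199 201 201 197 179 130 100  97  96  97  98  94  93  94  94 103 146 188
 200 201]
223 [195 201
[... 592 characters left out ...]
194]
230 [202 201 197 182 150 115  99  97  97  97  94  89  90  94  99 110 125 136
 151 171]
231 [201 197 182 154 124 101  96  96  97  97  94  91  93  95  97 108 122 126
 132 153]
232 [197 182 155 131 117 100  96  97  97  97  96  94  95  96  99 110 122 126
 127 134]
233 [182 155 132 126 120 107 100  99  99  99  97  97  98  97 101 115 124 126
 125 126]
234 [155 132 126 125 124 118 109 104 103 102 101 102 101 103 111 121 125 126
 126 126]
235 [132 126 126 126 126 124 120 116 115 112 110 111 114 119 122 125 126 126
 126 126]
236 [126 126 126 126 125 126 125 124 123 123 122 122 124 125 125 126 126 126
 126 125]
237 [125 126 125 125 126 126 126 126 125 126 126 126 126 126 125 125 126 126
 126 125]
```

View pics/s9.png

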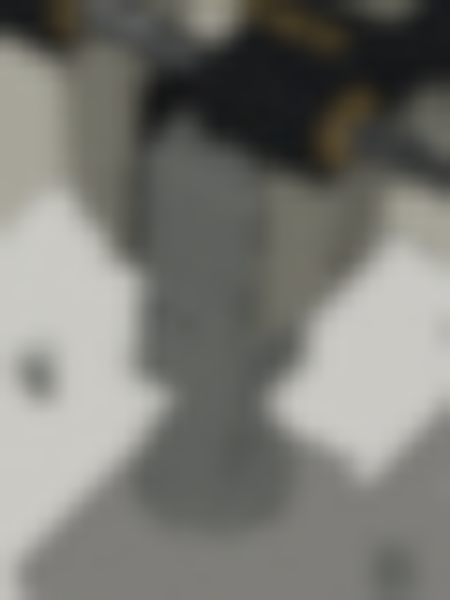

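```bash
python3 -c "
from h import *
s=cam('side')
def hub(cx,cy,z,deg):
  a=np.radians(deg)
  return [proj(s,(cx+x*np.cos(a)-y*np.sin(a),cy+x*np.sin(a)+y*np.cos(a),z)).round(2) for x,y in((13,13),(13,-13),(-13,-13),(-13,13))]
print(hub(495.6,-206.1,142.4,15))
def cyl(cx,cy,r,z):
  P=np.array([proj(s,(cx+r*np.cos(t),cy+r*np.sin(t),z)) for t in np.linspace(0,6.28,200)])
  return P.min(0).round(2),P.max(0).round(2)
print('collar base',cyl(495.6,-206.1,16,110),'collar top',cyl(495.6,-206.1,16,118),'nose',cyl(495.6,-206.1,6,138))
print('1mm x,y,z', [ (proj(s,np.array([495.6,-206.1,140])+e)-proj(s,(495.6,-206.1,140))).round(3) for e in np.eye(3)])
"
```

```text
[array([292.29, 219.54]), array([299.61, 223.11]), array([294.7 , 228.11]), array([287.34, 224.46])]
collar base (array([287.83, 227.85]), array([298.55, 235.41])) collar top (array([287.88, 225.94]), array([298.64, 233.5 ])) nose (array([291.41, 223.45]), array([295.48, 226.28]))
1mm x,y,z [array([ 0.256, -0.148]), array([-0.223, -0.183]), array([ 0.009, -0.244])]
```

By the side view, the hub silhouette centre (294.3) and the shaft line (294.0) agree to within about 1 mm. I'll shift about +0.8 mm in y and feel downwards.

```bash
python3 -m crank '[{"dx":0.2,"dy":0.07,"dz":-0.02,"spin":0},{"dx":0.35,"dy":0.07,"dz":-0.02,"spin":0},{"dx":0.5,"dy":0.07,"dz":-0.02,"spin":0},{"dx":0.6,"dy":0.07,"dz":-0.02,"spin":0},{"dx":0.6,"dy":0.07,"dz":-0.02,"spin":0},{"dx":0.6,"dy":0.07,"dz":-0.02,"spin":0}]'
python3 -c "
from h import *
go((495.6,-205.3,163),15)"
```

```text
time: 7.58
tool_pos: [495.5, -205.6, 164.4]
tcp_rot: [0.909, 1.571, 1.171]
contact_force: [-0.3, -0.5, -2.6]
grip_width: 25.8
t 7.58 pos [ 495.5 -205.6  164.4] yaw 15.02 -> dx,dy,dz [0.139 0.028 0.013] spin 0.0 F [-0.3 -0.5 -2.6] M [ 0.05  0.04 -0.04] w 25.8 q6 [-0.54  0.42  1.59  0.    1.13 -2.37]
```

```bash
python3 -m crank '[{"dx":0.05,"dy":0,"dz":0,"spin":0},{"dx":0.1,"dy":0,"dz":0,"spin":0},{"dx":0.1,"dy":0,"dz":0,"spin":0}]'; python3 -m crank '[{"dx":0.05,"dy":0,"dz":0,"spin":0},{"dx":0.1,"dy":0,"dz":0,"spin":0},{"dx":0.1,"dy":0,"dz":0,"spin":0}]'
```

```text
time: 7.83
tool_pos: [495.5, -205.6, 163.3]
tcp_rot: [1.751, 1.571, 2.013]
contact_force: [-0.2, -0.0, -1.5]
grip_width: 25.8
time: 8.08
tool_pos: [495.5, -205.6, 162.3]
tcp_rot: [1.827, 1.571, 2.089]
contact_force: [-0.8, 0.6, -2.3]
grip_width: 25.9
```

```bash
python3 -m crank '[{"dx":0.05,"dy":0,"dz":0,"spin":0},{"dx":0.1,"dy":0,"dz":0,"spin":0},{"dx":0.1,"dy":0,"dz":0,"spin":0}]'; python3 -m crank '[{"dx":0.05,"dy":0,"dz":0,"spin":0},{"dx":0.1,"dy":0,"dz":0,"spin":0},{"dx":0.1,"dy":0,"dz":0,"spin":0}]'
```

```text
time: 8.33
tool_pos: [495.5, -205.6, 161.3]
tcp_rot: [1.624, 1.571, 1.886]
contact_force: [-0.0, -0.3, -2.3]
grip_width: 25.9
time: 8.58
tool_pos: [495.5, -205.6, 160.3]
tcp_rot: [1.909, 1.571, 2.171]
contact_force: [-0.2, 0.0, -2.6]
grip_width: 26.2
```

```bash
python3 -m crank '[{"dx":0.05,"dy":0,"dz":0,"spin":0},{"dx":0.1,"dy":0,"dz":0,"spin":0},{"dx":0.1,"dy":0,"dz":0,"spin":0}]'; python3 -m crank '[{"dx":0.05,"dy":0,"dz":0,"spin":0},{"dx":0.1,"dy":0,"dz":0,"spin":0},{"dx":0.1,"dy":0,"dz":0,"spin":0}]'; python3 -c "
from h import *
go((495.6,-205.3,163),15)
s=cam('side')
u0,v0,u1,v1=270,190,320,245
cv2.imwrite('pics/s10.png',cv2.resize(s['frame'][v0:v1,u0:u1],None,fx=10,fy=10,interpolation=cv2.INTER_CUBIC))"
```

```text
time: 8.83
tool_pos: [495.5, -205.6, 159.3]
tcp_rot: [1.858, 1.571, 2.12]
contact_force: [0.1, -0.5, -1.7]
grip_width: 25.5
time: 9.08
tool_pos: [495.5, -205.6, 158.3]
tcp_rot: [1.96, 1.571, 2.223]
contact_force: [-0.8, 1.3, -1.9]
grip_width: 25.9
t 9.08 pos [ 495.5 -205.6  158.3] yaw 15.02 -> dx,dy,dz [-0.472  0.024  0.017] spin 0.0 F [-0.8  1.3 -1.9] M [0.16 0.07 0.  ] w 25.9 q6 [-0.54  0.43  1.59  0.    1.12 -2.37]
```

View pics/s10.png

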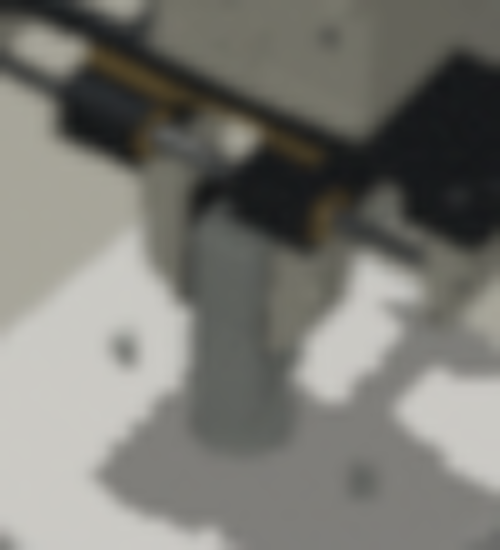

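The hub appears to sit around the shaft, with its lower end merging into the collar at (293,233). No resistance so far, so I'll keep lowering with feel.

```bash
python3 -m crank '[{"dx":0.05,"dy":0,"dz":0,"spin":0},{"dx":0.1,"dy":0,"dz":0,"spin":0},{"dx":0.15,"dy":0,"dz":0,"spin":0},{"dx":0.2,"dy":0,"dz":0,"spin":0},{"dx":0.2,"dy":0,"dz":0,"spin":0}]'; python3 -m crank '[{"dx":0.05,"dy":0,"dz":0,"spin":0},{"dx":0.1,"dy":0,"dz":0,"spin":0},{"dx":0.15,"dy":0,"dz":0,"spin":0},{"dx":0.2,"dy":0,"dz":0,"spin":0},{"dx":0.2,"dy":0,"dz":0,"spin":0}]'
```

```text
time: 9.55
tool_pos: [495.5, -205.6, 156.3]
tcp_rot: [1.749, 1.571, 2.011]
contact_force: [0.3, 1.2, -1.4]
grip_width: 25.9
time: 9.97
tool_pos: [495.5, -205.6, 154.3]
tcp_rot: [1.766, 1.571, 2.028]
contact_force: [0.1, 0.7, -2.1]
grip_width: 25.8
```

```bash
python3 -m crank '[{"dx":0.05,"dy":0,"dz":0,"spin":0},{"dx":0.1,"dy":0,"dz":0,"spin":0},{"dx":0.15,"dy":0,"dz":0,"spin":0},{"dx":0.2,"dy":0,"dz":0,"spin":0},{"dx":0.2,"dy":0,"dz":0,"spin":0}]'; python3 -m crank '[{"dx":0.05,"dy":0,"dz":0,"spin":0},{"dx":0.1,"dy":0,"dz":0,"spin":0},{"dx":0.15,"dy":0,"dz":0,"spin":0},{"dx":0.2,"dy":0,"dz":0,"spin":0},{"dx":0.2,"dy":0,"dz":0,"spin":0}]';python3 -m crank '[{"dx":0.05,"dy":0,"dz":0,"spin":0},{"dx":0.1,"dy":0,"dz":0,"spin":0},{"dx":0.15,"dy":0,"dz":0,"spin":0},{"dx":0.2,"dy":0,"dz":0,"spin":0},{"dx":0.2,"dy":0,"dz":0,"spin":0}]'
```

```text
time: 10.38
tool_pos: [495.5, -205.6, 152.3]
tcp_rot: [1.302, 1.571, 1.564]
contact_force: [-0.8, 0.7, -2.5]
grip_width: 26.0
time: 10.8
tool_pos: [495.5, -205.6, 150.3]
tcp_rot: [1.631, 1.571, 1.893]
contact_force: [0.1, 1.5, -2.4]
grip_width: 25.6
time: 11.22
tool_pos: [495.5, -205.6, 148.3]
tcp_rot: [1.61, 1.571, 1.872]
contact_force: [-0.5, 0.6, -2.4]
grip_width: 25.7
```

```bash
for i in 1; do python3 -m crank '[{"dx":0.1,"dy":0,"dz":0,"spin":0},{"dx":0.15,"dy":0,"dz":0,"spin":0},{"dx":0.15,"dy":0,"dz":0,"spin":0}]'; done;  python3 -m crank '[{"dx":0.05,"dy":0,"dz":0,"spin":0},{"dx":0.1,"dy":0,"dz":0,"spin":0},{"dx":0.1,"dy":0,"dz":0,"spin":0}]';  python3 -m crank '[{"dx":0.03,"dy":0,"dz":0,"spin":0},{"dx":0.05,"dy":0,"dz":0,"spin":0},{"dx":0.05,"dy":0,"dz":0,"spin":0}]'
```

```text
time: 11.47
tool_pos: [495.5, -205.6, 146.8]
tcp_rot: [1.659, 1.571, 1.921]
contact_force: [1.3, 0.6, -2.9]
grip_width: 25.8
time: 11.72
tool_pos: [495.5, -205.6, 145.8]
tcp_rot: [1.563, 1.571, 1.825]
contact_force: [0.1, 1.2, -1.8]
grip_width: 25.9
time: 11.97
tool_pos: [495.5, -205.6, 145.4]
tcp_rot: [0.676, 1.571, 0.938]
contact_force: [-1.0, 0.4, -1.7]
grip_width: 25.9
```

```bash
python3 -m crank '[{"dx":0.03,"dy":0,"dz":0,"spin":0},{"dx":0.05,"dy":0,"dz":0,"spin":0},{"dx":0.05,"dy":0,"dz":0,"spin":0}]'
```

```text
time: 12.22
tool_pos: [495.6, -205.6, 145.2]
tcp_rot: [-0.462, 1.571, -0.199]
contact_force: [-0.8, 2.2, 1.6]
grip_width: 25.9
```

Contact came at TCP z 145.2, which is where full seating should be (118 + 27.2). Releasing and retreating upwards.

```bash
python3 -m crank '[{"dx":0,"dy":0,"dz":0,"spin":0},{"dx":0,"dy":0,"dz":0,"spin":0},{"dx":0,"dy":0,"dz":0,"spin":0},{"dx":0,"dy":0,"dz":0,"spin":0},{"dx":0,"dy":0,"dz":0,"spin":0},{"dx":-1.5,"dy":0,"dz":0,"spin":0},{"dx":-3.5,"dy":0,"dz":0,"spin":0},{"dx":-5.5,"dy":0,"dz":0,"spin":0},{"dx":-6,"dy":0,"dz":0,"spin":0},{"dx":-6,"dy":0,"dz":0,"spin":0}]' 55
python3 -c "
from h import *
go((562.8,-187.6,205),15)
s=cam('side')
crop(s,255,165,355,265,6,'s11.png')"
```

```text
time: 13.05
tool_pos: [496.3, -206.1, 206.3]
tcp_rot: [-0.786, 1.567, -0.524]
contact_force: [-0.8, 0.0, 0.9]
grip_width: 50.5
t 13.05 pos [ 496.3 -206.1  206.3] yaw 15.03 -> dx,dy,dz [0.143 0.064 6.899] spin 0.0 F [-0.8  0.   0.9] M [0.02 0.04 0.  ] w 50.5 q6 [-0.54  0.38  1.53  0.    1.23 -2.37]
```

View pics/s11.png

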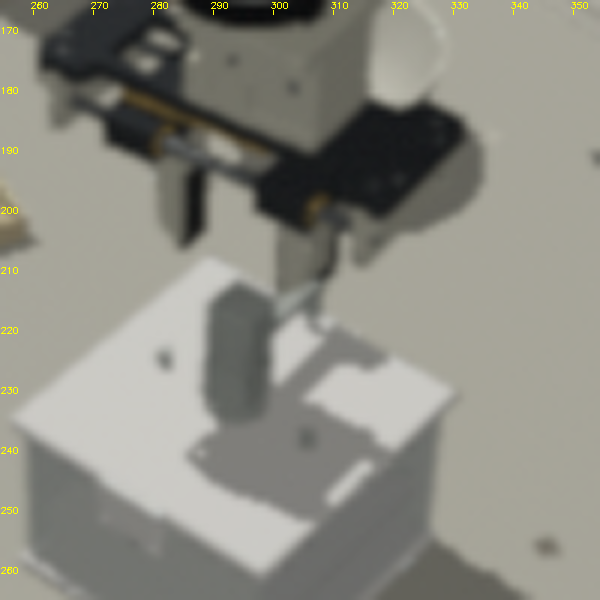

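The crank stands seated on the collar. The hub bottom is at (294,235) and the arm and foot at (307,218). Now to the knob.

```bash
python3 -m crank '[{"dx":0,"dy":0,"dz":1.5,"spin":0},{"dx":0,"dy":0.03,"dz":3.5,"spin":0},{"dx":0,"dy":0.06,"dz":5.5,"spin":0},{"dx":0,"dy":0.06,"dz":6.9,"spin":0},{"dx":0,"dy":0.06,"dz":6.9,"spin":0},{"dx":0,"dy":0.06,"dz":6.9,"spin":0}]'
python3 -c "
from h import *
go((562.8,-187.6,154.5),15)
s=cam('side');t=cam('top')
crop(s,255,165,355,265,6,'s12.png')
crop(t,270,150,370,250,6,'t12.png')"
```

```text
time: 13.6
tool_pos: [561.4, -186.7, 203.0]
tcp_rot: [2.473, 1.568, 2.736]
contact_force: [-0.5, 0.7, -0.5]
grip_width: 50.5
t 13.6 pos [ 561.4 -186.7  203. ] yaw 15.07 -> dx,dy,dz [ 4.845 -0.132  0.121] spin 0.001 F [-0.5  0.7 -0.5] M [0.04 0.04 0.03] w 50.5 q6 [-0.45  0.48  1.37 -0.    1.29 -2.28]
```

View pics/s12.png

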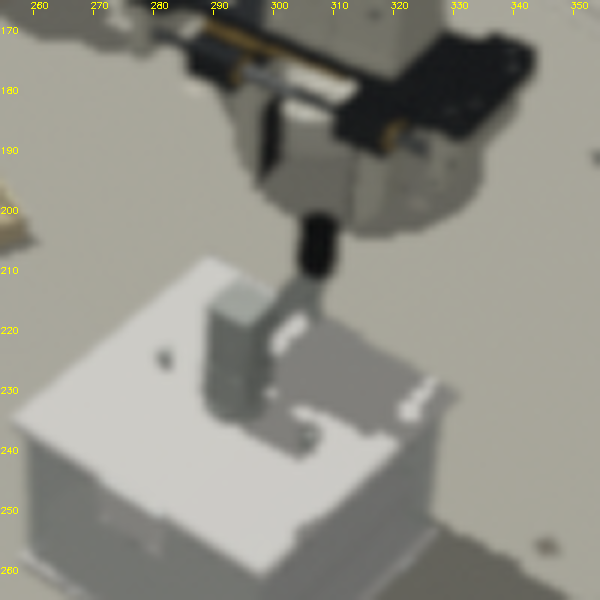

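View pics/t12.png

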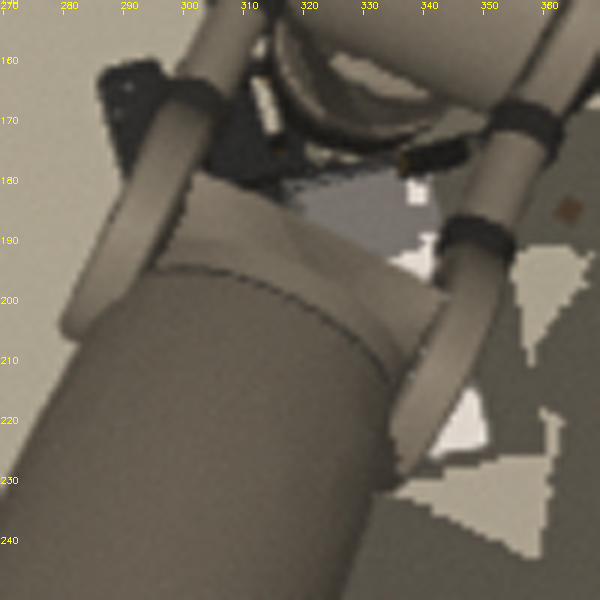

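The knob shows at side (306.5,205.5), between the fingers and within about 3 mm of the prediction. Descending to grip it.

```bash
python3 -m crank '[{"dx":0.8,"dy":-0.05,"dz":0.1,"spin":0},{"dx":1.8,"dy":-0.05,"dz":0.1,"spin":0},{"dx":2.8,"dy":-0.05,"dz":0.1,"spin":0},{"dx":3.8,"dy":-0.05,"dz":0.1,"spin":0},{"dx":4.5,"dy":-0.05,"dz":0.1,"spin":0},{"dx":4.8,"dy":-0.05,"dz":0.1,"spin":0},{"dx":4.8,"dy":-0.05,"dz":0.1,"spin":0},{"dx":4.8,"dy":-0.05,"dz":0.1,"spin":0}]'
python3 -c "
from h import *
go((562.8,-187.6,154.5),15)
s=cam('side');
crop(s,255,165,355,265,6,'s13.png')"
```

```text
time: 14.37
tool_pos: [563.2, -187.4, 156.9]
tcp_rot: [1.196, 1.571, 1.458]
contact_force: [-0.4, 0.6, -0.1]
grip_width: 50.2
t 14.37 pos [ 563.2 -187.4  156.9] yaw 15.02 -> dx,dy,dz [ 0.237 -0.01  -0.042] spin 0.0 F [-0.4  0.6 -0.1] M [ 0.02  0.08 -0.  ] w 50.2 q6 [-0.45  0.53  1.43  0.    1.19 -2.28]
```

View pics/s13.png

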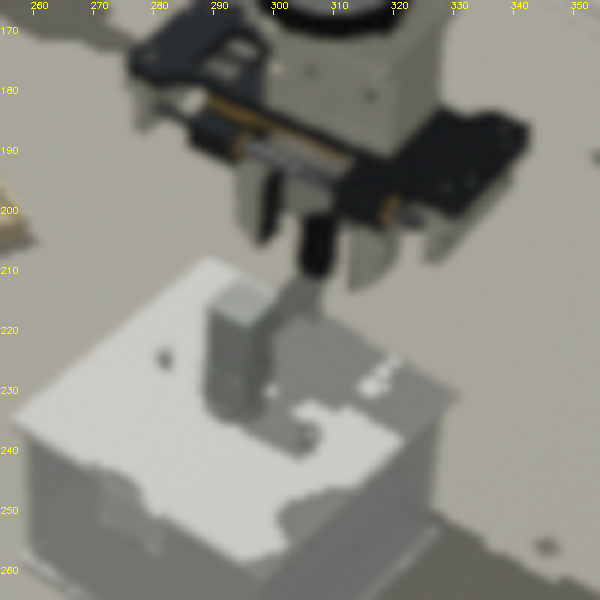

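The knob (303–309, 200–211) sits between the finger tips. I'll go slightly lower and close.

```bash
python3 -m crank '[{"dx":0.1,"dy":0,"dz":0,"spin":0},{"dx":0.2,"dy":0,"dz":0,"spin":0},{"dx":0.2,"dy":0,"dz":0,"spin":0},{"dx":0.2,"dy":0,"dz":0,"spin":0},{"dx":0.2,"dy":0,"dz":0,"spin":0},{"dx":0.2,"dy":0,"dz":0,"spin":0},{"dx":0.2,"dy":0,"dz":0,"spin":0},{"dx":0.2,"dy":0,"dz":0,"spin":0},{"dx":0.2,"dy":0,"dz":0,"spin":0}]' 12
python3 -c "
from h import *
go((562.8,-187.6,154.5),15)
s=cam('side');
crop(s,255,165,355,265,6,'s14.png')"
```

```text
time: 15.17
tool_pos: [563.2, -187.4, 155.0]
tcp_rot: [-0.168, 1.571, 0.094]
contact_force: [-0.5, -0.2, 0.3]
grip_width: 21.1
t 15.17 pos [ 563.2 -187.4  155. ] yaw 15.02 -> dx,dy,dz [ 0.05  -0.011 -0.043] spin 0.0 F [-0.5 -0.2  0.3] M [ 0.05  0.01 -0.07] w 21.1 q6 [-0.45  0.53  1.43  0.    1.18 -2.28]
```

View pics/s14.png

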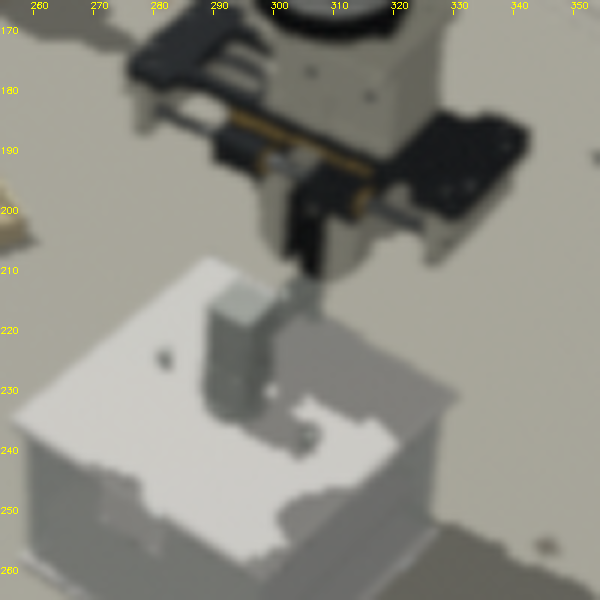

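Closed on the knob (21.1 mm). Now winding clockwise with fixed tool orientation. The hub–knob vector measured at the TCP is 70.06 mm at 15.06°, which agrees with the given size.

```bash
python3 -m crank '[{"dx":0,"dy":-0.3,"dz":-0.01,"spin":0},{"dx":0,"dy":-0.61,"dz":-0.03,"spin":0},{"dx":0,"dy":-1.22,"dz":-0.11,"spin":0},{"dx":0,"dy":-1.81,"dz":-0.24,"spin":0},{"dx":0,"dy":-2.39,"dz":-0.42,"spin":0}]'
python3 -c "
from h import *
go((562.8,-187.6,154.5),15)"; python3 -m crank '[{"dx":0,"dy":-0.56,"dz":-0.24,"spin":0},{"dx":0,"dy":-1.11,"dz":-0.52,"spin":0},{"dx":0,"dy":-1.62,"dz":-0.85,"spin":0},{"dx":0,"dy":-2.11,"dz":-1.22,"spin":0}]'
python3 -c "
from h import *
go((562.8,-187.6,154.5),15)
s=cam('side');
crop(s,255,165,355,265,6,'s15.png')"
```

```text
time: 15.63
tool_pos: [565.0, -211.9, 154.8]
tcp_rot: [1.982, 1.57, 2.245]
contact_force: [-2.7, 3.0, 0.8]
grip_width: 21.4
t 15.63 pos [ 565.  -211.9  154.8] yaw 15.02 -> dx,dy,dz [0.028 2.401 0.412] spin 0.0 F [-2.7  3.   0.8] M [0.68 0.44 0.02] w 21.4 q6 [-0.49  0.55  1.4   0.    1.2  -2.32]
time: 15.97
tool_pos: [558.6, -235.5, 154.8]
tcp_rot: [1.749, 1.57, 2.011]
contact_force: [-2.5, 3.4, 2.2]
grip_width: 21.3
t 15.97 pos [ 558.6 -235.5  154.8] yaw 15.01 -> dx,dy,dz [0.036 4.521 1.646] spin 0.0 F [-2.5  3.4  2.2] M [0.97 0.37 0.02] w 21.3 q6 [-0.53  0.55  1.39  0.    1.2  -2.36]
```

View pics/s15.png

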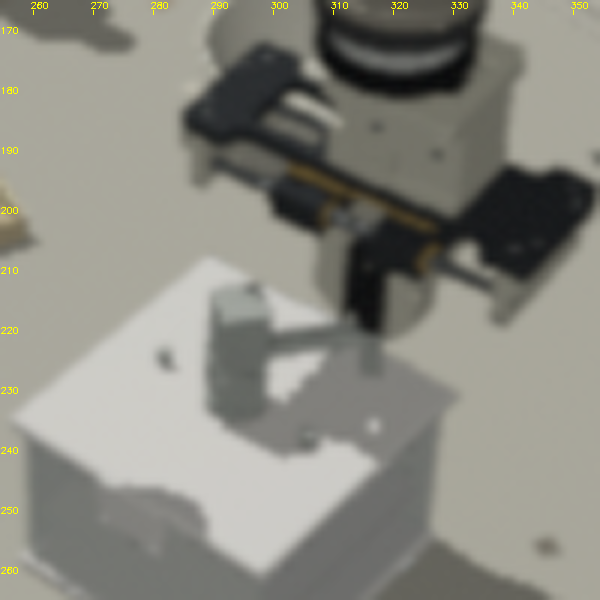

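The crank follows: the arm has swung and the foot is at (316,226), with about 4 N at the knob. Continuing to 120°, still below the minimum of 180°.

```bash
python3 -m crank '[{"dx":0,"dy":-0.45,"dz":-0.41,"spin":0},{"dx":0,"dy":-0.86,"dz":-0.86,"spin":0},{"dx":0,"dy":-1.23,"dz":-1.34,"spin":0},{"dx":0,"dy":-1.56,"dz":-1.86,"spin":0},{"dx":0,"dy":-1.84,"dz":-2.4,"spin":0},{"dx":0,"dy":-2.08,"dz":-2.97,"spin":0},{"dx":0,"dy":-2.26,"dz":-3.55,"spin":0},{"dx":0,"dy":-2.39,"dz":-4.14,"spin":0},{"dx":0,"dy":-2.47,"dz":-4.75,"spin":0},{"dx":0,"dy":-2.5,"dz":-5.36,"spin":0},{"dx":0,"dy":-2.47,"dz":-5.97,"spin":0},{"dx":0,"dy":-2.39,"dz":-6.58,"spin":0},{"dx":0,"dy":-2.26,"dz":-7.17,"spin":0},{"dx":0,"dy":-2.08,"dz":-7.75,"spin":0},{"dx":0,"dy":-1.84,"dz":-8.32,"spin":0},{"dx":0,"dy":-1.56,"dz":-8.86,"spin":0}]'
python3 -c "
from h import *
go((562.8,-187.6,154.5),15)
s=cam('side');t=cam('top')
crop(s,255,165,355,265,6,'s16.png');crop(t,270,150,370,250,6,'t16.png')"
```

```text
time: 17.35
tool_pos: [477.4, -274.3, 155.5]
tcp_rot: [-1.221, 1.568, -0.959]
contact_force: [2.1, -1.8, 4.0]
grip_width: 21.1
t 17.35 pos [ 477.4 -274.3  155.5] yaw 15.01 -> dx,dy,dz [ 0.094  6.162 10.497] spin 0.0 F [ 2.1 -1.8  4. ] M [-0.02 -0.5  -0.03] w 21.1 q6 [-0.66  0.45  1.56 -0.    1.13 -2.49]
```

View pics/s16.png

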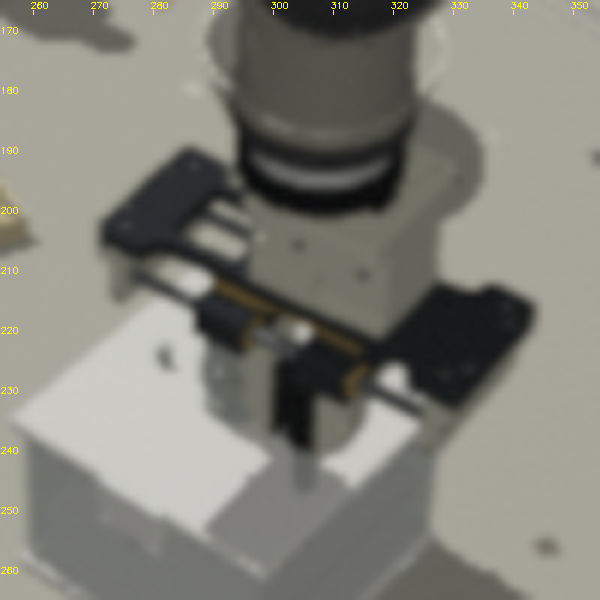

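View pics/t16.png

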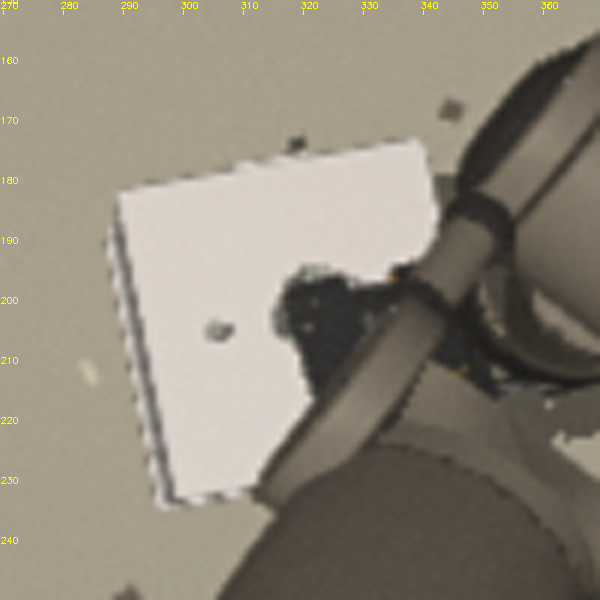

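At 120° the hub and knob are in the expected places: knob at side (303,232), hub bottom at (292,233). Continuing to 170°.

```bash
python3 -m crank '[{"dx":0,"dy":0.33,"dz":-0.52,"spin":0},{"dx":0,"dy":0.7,"dz":-1.0,"spin":0},{"dx":0,"dy":1.11,"dz":-1.45,"spin":0},{"dx":0,"dy":1.56,"dz":-1.86,"spin":0},{"dx":0,"dy":2.04,"dz":-2.23,"spin":0},{"dx":0,"dy":2.56,"dz":-2.56,"spin":0},{"dx":0,"dy":3.1,"dz":-2.84,"spin":0},{"dx":0,"dy":3.67,"dz":-3.08,"spin":0},{"dx":0,"dy":4.25,"dz":-3.26,"spin":0},{"dx":0,"dy":4.84,"dz":-3.39,"spin":0}]'
python3 -c "
from h import *
go((562.8,-187.6,154.5),15)
s=cam('side');t=cam('top')
crop(s,255,165,355,265,6,'s17.png');crop(t,270,150,370,250,6,'t17.png')"
```

```text
time: 18.28
tool_pos: [430.5, -236.7, 155.4]
tcp_rot: [-2.359, 1.567, -2.096]
contact_force: [-5.1, -5.8, 8.1]
grip_width: 20.9
t 18.28 pos [ 430.5 -236.7  155.4] yaw 15.04 -> dx,dy,dz [ 0.044  1.305 14.054] spin 0.001 F [-5.1 -5.8  8.1] M [-0.95  0.67 -0.04] w 20.9 q6 [-0.66  0.35  1.72 -0.    1.07 -2.49]
```

View pics/s17.png

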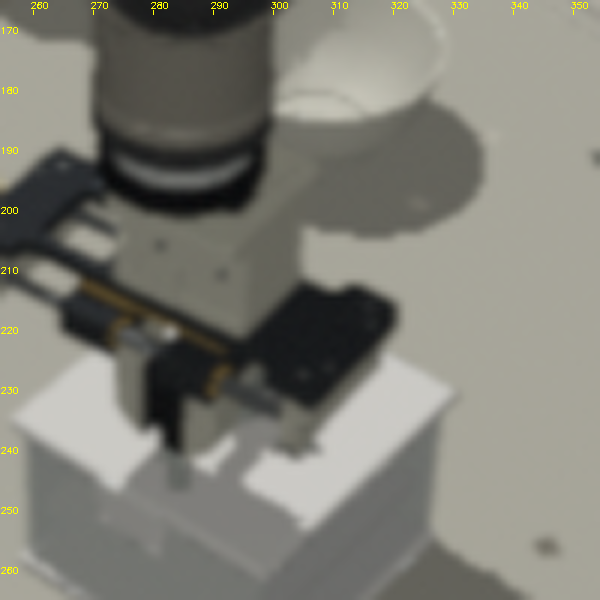

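View pics/t17.png

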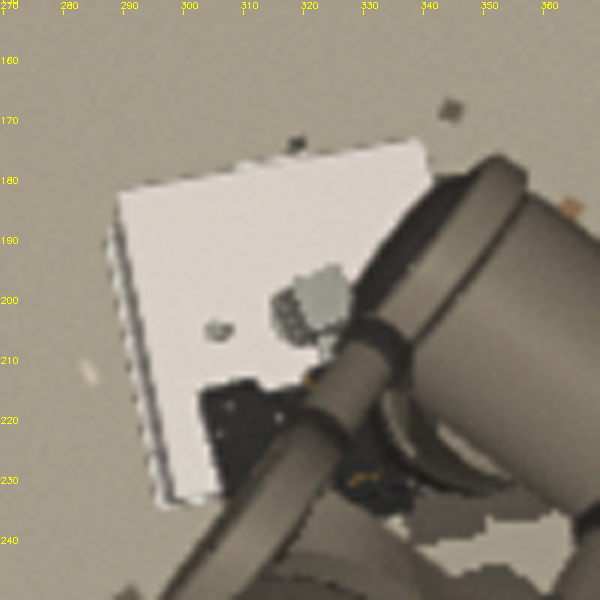

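Forces at 170°: 3 N tangential, 7 N radial and 8 N vertical. So my circle centre is about 1 mm off and the tool sits slightly low. I'll correct the centre, raise a little, and go in small steps with a force guard between the typed moves.

```bash
cat > guard.py <<'E'
# reads only: stop the chain when tangential knob force grows
from h import *
import sys
lim=float(sys.argv[1]) if len(sys.argv)>1 else 9
o,R=st();C=np.array([494.6,-206.2]);d=o['tool_pos'][:2]-C;r=np.hypot(*d);e=d/r;tc=np.array([-e[1],e[0]])  # ccw tangent
F=o['contact_force'];ft=F[:2]@tc
print('t',round(o['time'],2),'ang',round(np.degrees(np.arctan2(d[1],d[0])),1),'r',r.round(1),'Ft',ft.round(1),'Fr',(F[:2]@e).round(1),'Fz',F[2].round(1),'z',o['tool_pos'][2].round(1))
sys.exit(1 if abs(ft)>lim or np.hypot(*F[:2])>16 else 0)
E
cat > plan.py <<'E'
import numpy as np,sys
cx,cy,r,px,py,step,n,a0=map(float,sys.argv[1:9])  # commanded pos px,py ; start angle a0
ez=np.array([np.cos(np.radians(15)),np.sin(np.radians(15))]);ey=np.array([-ez[1],ez[0]])
P=np.array([px,py])
for i in range(1,int(n)+1):
    a=np.radians(a0-step*i);am=np.radians(a0-step*(i-.5))
    q=np.array([cx,cy])+r*np.array([np.cos(a),np.sin(a)]);m=np.array([cx,cy])+r*np.array([np.cos(am),np.sin(am)])
    f=lambda v:(round(v@ey/10,2),round(v@ez/10,2))
    print(round(np.degrees(a),1),'mid dy,dz',f(m-P),'end',f(q-P),'cmd',q.round(1)); P=P+(round((q-P)@ey,1)*ey+round((q-P)@ez,1)*ez)
E
python3 plan.py 494.6 -206.2 70 432.2 -235.1 3 10 -155; python3 guard.py
```

```text
-158.0 mid dy,dz (np.float64(0.14), np.float64(-0.15)) end (np.float64(0.32), np.float64(-0.17)) cmd [ 429.7 -232.4]
-161.0 mid dy,dz (np.float64(0.19), np.float64(-0.02)) end (np.float64(0.37), np.float64(-0.04)) cmd [ 428.4 -229. ]
-164.0 mid dy,dz (np.float64(0.18), np.float64(-0.01)) end (np.float64(0.36), np.float64(-0.01)) cmd [ 427.3 -225.5]
-167.0 mid dy,dz (np.float64(0.19), np.float64(-0.0)) end (np.float64(0.37), np.float64(-0.0)) cmd [ 426.4 -221.9]
-170.0 mid dy,dz (np.float64(0.18), np.float64(0.01)) end (np.float64(0.37), np.float64(0.02)) cmd [ 425.7 -218.4]
-173.0 mid dy,dz (np.float64(0.18), np.float64(0.02)) end (np.float64(0.36), np.float64(0.04)) cmd [ 425.1 -214.7]
-176.0 mid dy,dz (np.float64(0.18), np.float64(0.03)) end (np.float64(0.36), np.float64(0.06)) cmd [ 424.8 -211.1]
-179.0 mid dy,dz (np.float64(0.18), np.float64(0.04)) end (np.float64(0.36), np.float64(0.08)) cmd [ 424.6 -207.4]
-182.0 mid dy,dz (np.float64(0.18), np.float64(0.05)) end (np.float64(0.35), np.float64(0.1)) cmd [ 424.6 -203.8]
-185.0 mid dy,dz (np.float64(0.18), np.float64(0.06)) end (np.float64(0.35), np.float64(0.12)) cmd [ 424.9 -200.1]
t 18.38 ang -155.4 r 71.0 Ft 0.9 Fr 8.2 Fz 8.7 z 155.3
```

```bash
python3 -m crank '[{"dx":-0.03,"dy":0.14,"dz":-0.15,"spin":0},{"dx":-0.04,"dy":0.32,"dz":-0.17,"spin":0}]' >/dev/null; python3 guard.py && python3 -m crank '[{"dx":0,"dy":0.19,"dz":-0.02,"spin":0},{"dx":0,"dy":0.37,"dz":-0.04,"spin":0}]' >/dev/null && python3 guard.py && python3 -m crank '[{"dx":0,"dy":0.18,"dz":-0.01,"spin":0},{"dx":0,"dy":0.36,"dz":-0.01,"spin":0}]' >/dev/null && python3 guard.py && python3 -m crank '[{"dx":0,"dy":0.19,"dz":0,"spin":0},{"dx":0,"dy":0.37,"dz":0,"spin":0}]' >/dev/null && python3 guard.py && python3 -m crank '[{"dx":0,"dy":0.18,"dz":0.01,"spin":0},{"dx":0,"dy":0.37,"dz":0.02,"spin":0}]' >/dev/null && python3 guard.py
```

```text
t 18.55 ang -157.6 r 71.1 Ft 2.7 Fr 3.6 Fz 4.9 z 155.5
t 18.72 ang -160.8 r 71.2 Ft 2.6 Fr 3.8 Fz 6.3 z 155.4
t 18.88 ang -163.8 r 71.2 Ft 2.7 Fr 5.0 Fz 7.9 z 155.4
t 19.05 ang -166.9 r 71.3 Ft 2.8 Fr 5.3 Fz 7.9 z 155.3
t 19.22 ang -169.9 r 71.4 Ft 2.0 Fr 5.6 Fz 6.9 z 155.4
```

```bash
python3 plan.py 493.6 -206.4 70.5 425.7 -218.4 3 12 -170 | sed 's/np.float64//g'
```

```text
-173.0 mid dy,dz ((0.2), (-0.14)) end ((0.38), (-0.11)) cmd [ 423.6 -215. ]
-176.0 mid dy,dz ((0.19), (0.03)) end ((0.37), (0.06)) cmd [ 423.3 -211.3]
-179.0 mid dy,dz ((0.18), (0.04)) end ((0.36), (0.08)) cmd [ 423.1 -207.6]
-182.0 mid dy,dz ((0.18), (0.05)) end ((0.35), (0.1)) cmd [ 423.1 -203.9]
-185.0 mid dy,dz ((0.18), (0.05)) end ((0.35), (0.11)) cmd [ 423.4 -200.3]
-188.0 mid dy,dz ((0.18), (0.07)) end ((0.35), (0.14)) cmd [ 423.8 -196.6]
-191.0 mid dy,dz ((0.17), (0.07)) end ((0.33), (0.15)) cmd [ 424.4 -192.9]
-194.0 mid dy,dz ((0.17), (0.09)) end ((0.33), (0.17)) cmd [ 425.2 -189.3]
-197.0 mid dy,dz ((0.16), (0.09)) end ((0.32), (0.19)) cmd [ 426.2 -185.8]
-200.0 mid dy,dz ((0.15), (0.1)) end ((0.31), (0.2)) cmd [ 427.4 -182.3]
-203.0 mid dy,dz ((0.15), (0.11)) end ((0.29), (0.22)) cmd [ 428.7 -178.9]
-206.0 mid dy,dz ((0.15), (0.12)) end ((0.29), (0.24)) cmd [ 430.2 -175.5]
```

```bash
python3 -m crank '[{"dx":-0.03,"dy":0.2,"dz":-0.14,"spin":0},{"dx":-0.03,"dy":0.38,"dz":-0.11,"spin":0}]' >/dev/null; python3 guard.py && python3 -m crank '[{"dx":0,"dy":0.19,"dz":0.03,"spin":0},{"dx":0,"dy":0.37,"dz":0.06,"spin":0}]' >/dev/null && python3 guard.py && python3 -m crank '[{"dx":0,"dy":0.18,"dz":0.04,"spin":0},{"dx":0,"dy":0.36,"dz":0.08,"spin":0}]' >/dev/null && python3 guard.py && python3 -m crank '[{"dx":0,"dy":0.18,"dz":0.05,"spin":0},{"dx":0,"dy":0.35,"dz":0.1,"spin":0}]' >/dev/null && python3 guard.py && python3 -m crank '[{"dx":0,"dy":0.18,"dz":0.05,"spin":0},{"dx":0,"dy":0.35,"dz":0.11,"spin":0}]' >/dev/null && python3 guard.py && python3 -m crank '[{"dx":0,"dy":0.18,"dz":0.07,"spin":0},{"dx":0,"dy":0.35,"dz":0.14,"spin":0}]' >/dev/null && python3 guard.py && python3 -c "
from h import *
s=cam('side');t=cam('top')
crop(s,245,165,345,265,6,'s18.png');crop(t,270,150,370,250,6,'t18.png')"
```

```text
t 19.38 ang -172.8 r 71.5 Ft 1.9 Fr -1.4 Fz 2.5 z 155.6
t 19.55 ang -176.0 r 71.6 Ft 1.9 Fr -2.7 Fz 2.1 z 155.5
t 19.72 ang -179.0 r 71.6 Ft 2.1 Fr -1.6 Fz 2.9 z 155.6
t 19.88 ang 178.1 r 71.6 Ft 3.0 Fr -1.0 Fz 2.1 z 155.6
t 20.05 ang 175.2 r 71.6 Ft 2.4 Fr -1.5 Fz 2.4 z 155.6
t 20.22 ang 172.1 r 71.7 Ft 2.0 Fr -1.0 Fz 3.3 z 155.6
```

View pics/t18.png

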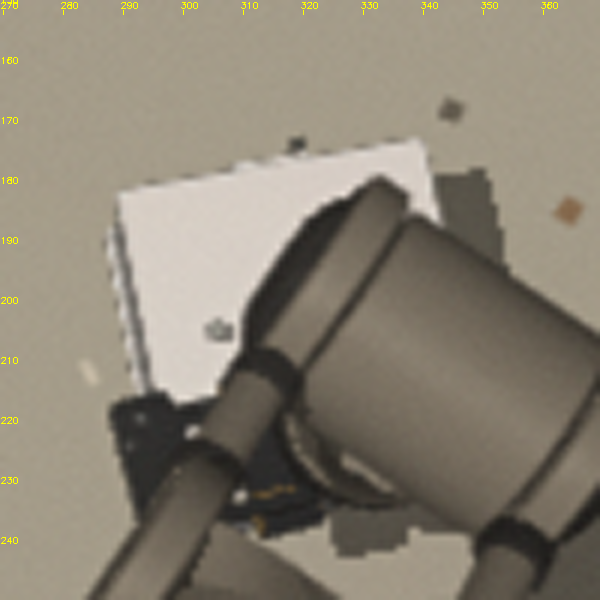

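View pics/s18.png

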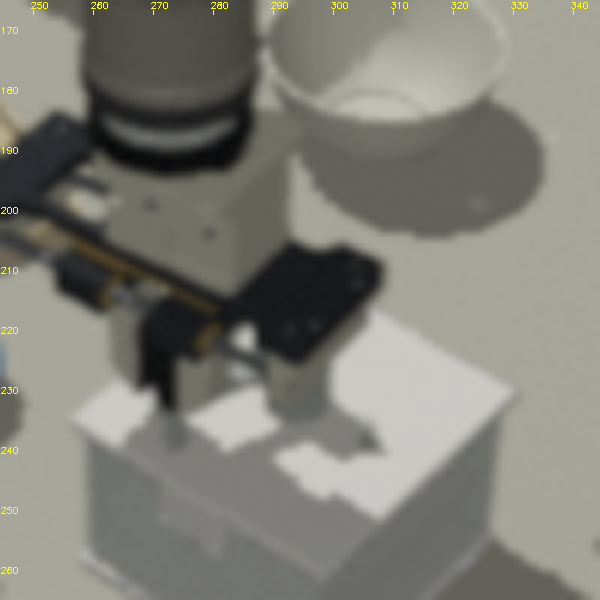

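Forces have settled: 2 N tangential and under 3 N radial and vertical. The images show the knob held at side (272,225). Continuing.

```bash
python3 -m crank '[{"dx":0,"dy":0.17,"dz":0.07,"spin":0},{"dx":0,"dy":0.33,"dz":0.15,"spin":0}]' >/dev/null; python3 guard.py && python3 -m crank '[{"dx":0,"dy":0.17,"dz":0.09,"spin":0},{"dx":0,"dy":0.33,"dz":0.17,"spin":0}]' >/dev/null && python3 guard.py && python3 -m crank '[{"dx":0,"dy":0.16,"dz":0.09,"spin":0},{"dx":0,"dy":0.32,"dz":0.19,"spin":0}]' >/dev/null && python3 guard.py && python3 -m crank '[{"dx":0,"dy":0.15,"dz":0.1,"spin":0},{"dx":0,"dy":0.31,"dz":0.2,"spin":0}]' >/dev/null && python3 guard.py && python3 -m crank '[{"dx":0,"dy":0.15,"dz":0.11,"spin":0},{"dx":0,"dy":0.29,"dz":0.22,"spin":0}]' >/dev/null && python3 guard.py && python3 -m crank '[{"dx":0,"dy":0.15,"dz":0.12,"spin":0},{"dx":0,"dy":0.29,"dz":0.24,"spin":0}]' >/dev/null && python3 guard.py;  python3 plan.py 493.8 -206.4 70.5 430.2 -175.5 3 20 -206 | sed 's/np.float64//g'
```

```text
t 20.48 ang 169.3 r 71.7 Ft 1.8 Fr -2.0 Fz 4.1 z 155.6
t 20.65 ang 166.3 r 71.7 Ft 1.9 Fr -1.4 Fz 4.2 z 155.6
t 20.82 ang 163.3 r 71.7 Ft 2.4 Fr -0.8 Fz 3.7 z 155.6
t 20.98 ang 160.3 r 71.7 Ft 2.8 Fr -0.9 Fz 3.4 z 155.6
t 21.15 ang 157.4 r 71.7 Ft 2.0 Fr -0.5 Fz 5.9 z 155.6
t 21.32 ang 154.4 r 71.7 Ft 2.6 Fr 0.1 Fz 5.5 z 155.6
-209.0 mid dy,dz ((0.13), (0.15)) end ((0.27), (0.27)) cmd [ 432.1 -172.2]
-212.0 mid dy,dz ((0.13), (0.13)) end ((0.26), (0.27)) cmd [ 434. -169.]
-215.0 mid dy,dz ((0.12), (0.13)) end ((0.24), (0.27)) cmd [ 436. -166.]
-218.0 mid dy,dz ((0.12), (0.14)) end ((0.23), (0.29)) cmd [ 438.2 -163. ]
-221.0 mid dy,dz ((0.11), (0.15)) end ((0.21), (0.3)) cmd [ 440.6 -160.1]
-224.0 mid dy,dz ((0.11), (0.16)) end ((0.2), (0.31)) cmd [ 443.1 -157.4]
-227.0 mid dy,dz ((0.1), (0.16)) end ((0.18), (0.32)) cmd [ 445.7 -154.8]
-230.0 mid dy,dz ((0.09), (0.17)) end ((0.17), (0.33)) cmd [ 448.5 -152.4]
-233.0 mid dy,dz ((0.07), (0.17)) end ((0.15), (0.34)) cmd [ 451.4 -150.1]
-236.0 mid dy,dz ((0.06), (0.17)) end ((0.13), (0.35)) cmd [ 454.4 -148. ]
-239.0 mid dy,dz ((0.05), (0.17)) end ((0.11), (0.35)) cmd [ 457.5 -146. ]
-242.0 mid dy,dz ((0.04), (0.18)) end ((0.09), (0.36)) cmd [ 460.7 -144.2]
-245.0 mid dy,dz ((0.04), (0.18)) end ((0.07), (0.36)) cmd [ 464.  -142.5]
-248.0 mid dy,dz ((0.03), (0.18)) end ((0.06), (0.36)) cmd [ 467.4 -141. ]
-251.0 mid dy,dz ((0.02), (0.19)) end ((0.03), (0.37)) cmd [ 470.8 -139.7]
-254.0 mid dy,dz ((0.01), (0.19)) end ((0.02), (0.37)) cmd [ 474.4 -138.6]
-257.0 mid dy,dz ((-0.0), (0.19)) end ((-0.01), (0.37)) cmd [ 477.9 -137.7]
-260.0 mid dy,dz ((-0.0), (0.18)) end ((-0.02), (0.37)) cmd [ 481.6 -137. ]
-263.0 mid dy,dz ((-0.02), (0.18)) end ((-0.04), (0.36)) cmd [ 485.2 -136.4]
-266.0 mid dy,dz ((-0.03), (0.19)) end ((-0.06), (0.37)) cmd [ 488.9 -136.1]
```

```bash
python3 -m crank '[{"dx":-0.02,"dy":0.13,"dz":0.14,"spin":0},{"dx":-0.02,"dy":0.27,"dz":0.27,"spin":0}]' >/dev/null; python3 guard.py && python3 -m crank '[{"dx":0,"dy":0.13,"dz":0.13,"spin":0},{"dx":0,"dy":0.26,"dz":0.27,"spin":0}]' >/dev/null && python3 guard.py && python3 -m crank '[{"dx":0,"dy":0.12,"dz":0.13,"spin":0},{"dx":0,"dy":0.24,"dz":0.27,"spin":0}]' >/dev/null && python3 guard.py && python3 -m crank '[{"dx":0,"dy":0.12,"dz":0.14,"spin":0},{"dx":0,"dy":0.23,"dz":0.29,"spin":0}]' >/dev/null && python3 guard.py && python3 -m crank '[{"dx":0,"dy":0.11,"dz":0.15,"spin":0},{"dx":0,"dy":0.21,"dz":0.3,"spin":0}]' >/dev/null && python3 guard.py && python3 -m crank '[{"dx":0,"dy":0.11,"dz":0.16,"spin":0},{"dx":0,"dy":0.2,"dz":0.31,"spin":0}]' >/dev/null && python3 guard.py && python3 -m crank '[{"dx":0,"dy":0.1,"dz":0.16,"spin":0},{"dx":0,"dy":0.18,"dz":0.32,"spin":0}]' >/dev/null && python3 guard.py && python3 -m crank '[{"dx":0,"dy":0.09,"dz":0.17,"spin":0},{"dx":0,"dy":0.17,"dz":0.33,"spin":0}]' >/dev/null && python3 guard.py
```

```text
t 21.48 ang 151.3 r 71.7 Ft 1.9 Fr 0.4 Fz 4.4 z 155.8
t 21.65 ang 148.3 r 71.7 Ft 1.8 Fr 0.2 Fz 5.3 z 155.7
t 21.82 ang 145.5 r 71.7 Ft 2.7 Fr 0.3 Fz 5.3 z 155.7
t 21.98 ang 142.5 r 71.7 Ft 3.3 Fr 0.8 Fz 5.3 z 155.8
t 22.15 ang 139.6 r 71.6 Ft 3.3 Fr 1.1 Fz 5.6 z 155.8
t 22.32 ang 136.6 r 71.7 Ft 3.1 Fr 1.0 Fz 6.7 z 155.8
t 22.48 ang 133.7 r 71.6 Ft 2.7 Fr 0.8 Fz 7.2 z 155.8
t 22.65 ang 130.7 r 71.6 Ft 2.9 Fr 1.3 Fz 6.8 z 155.8
```

```bash
python3 -m crank '[{"dx":-0.03,"dy":0.07,"dz":0.17,"spin":0},{"dx":-0.03,"dy":0.15,"dz":0.34,"spin":0}]' >/dev/null; python3 guard.py && python3 -m crank '[{"dx":0,"dy":0.06,"dz":0.17,"spin":0},{"dx":0,"dy":0.13,"dz":0.35,"spin":0}]' >/dev/null && python3 guard.py && python3 -m crank '[{"dx":0,"dy":0.05,"dz":0.17,"spin":0},{"dx":0,"dy":0.11,"dz":0.35,"spin":0}]' >/dev/null && python3 guard.py && python3 -m crank '[{"dx":0,"dy":0.04,"dz":0.18,"spin":0},{"dx":0,"dy":0.09,"dz":0.36,"spin":0}]' >/dev/null && python3 guard.py && python3 -m crank '[{"dx":0,"dy":0.04,"dz":0.18,"spin":0},{"dx":0,"dy":0.07,"dz":0.36,"spin":0}]' >/dev/null && python3 guard.py && python3 -m crank '[{"dx":0,"dy":0.03,"dz":0.18,"spin":0},{"dx":0,"dy":0.06,"dz":0.36,"spin":0}]' >/dev/null && python3 guard.py && python3 -m crank '[{"dx":0,"dy":0.02,"dz":0.19,"spin":0},{"dx":0,"dy":0.03,"dz":0.37,"spin":0}]' >/dev/null && python3 guard.py && python3 -m crank '[{"dx":0,"dy":0.01,"dz":0.19,"spin":0},{"dx":0,"dy":0.02,"dz":0.37,"spin":0}]' >/dev/null && python3 guard.py;python3 -c "
from h import *
s=cam('side');
crop(s,245,165,345,265,6,'s19.png')"
```

```text
t 22.82 ang 127.8 r 71.5 Ft 1.8 Fr -0.0 Fz 5.0 z 156.0
t 22.98 ang 124.8 r 71.5 Ft 3.0 Fr -0.2 Fz 6.3 z 156.0
t 23.15 ang 121.9 r 71.5 Ft 1.9 Fr -0.4 Fz 5.2 z 156.0
t 23.32 ang 118.9 r 71.5 Ft 2.5 Fr 0.2 Fz 6.2 z 156.0
t 23.48 ang 116.0 r 71.5 Ft 2.5 Fr 0.9 Fz 6.6 z 156.0
t 23.65 ang 113.1 r 71.4 Ft 2.5 Fr 0.3 Fz 7.1 z 156.0
t 23.82 ang 110.1 r 71.4 Ft 2.4 Fr 0.6 Fz 6.9 z 156.0
t 23.98 ang 107.1 r 71.4 Ft 2.0 Fr 0.2 Fz 6.0 z 156.0
```

View pics/s19.png

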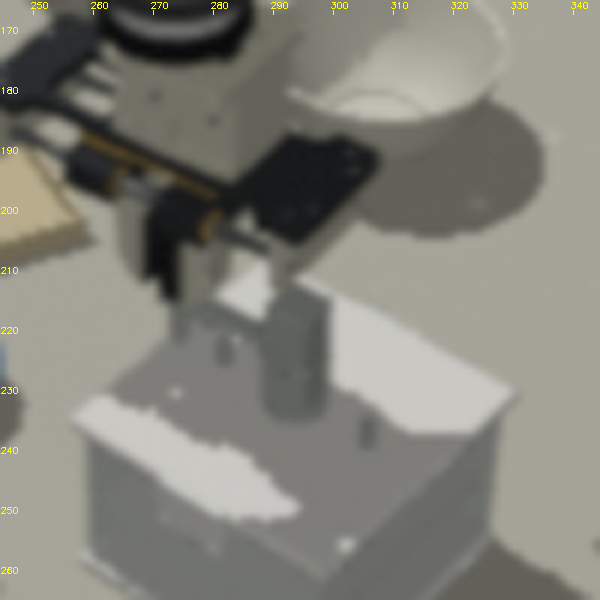

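The crank is still seated (hub bottom at (292,233)). The near guide rod has visibly risen and now spans v≈233–239 at u=305.5. I'll measure it against the 20 mm end height.

```bash
python3 -c "
from h import *
s=cam('side')
g=cv2.cvtColor(s['frame'],cv2.COLOR_BGR2GRAY);g0=cv2.cvtColor(cv2.imread('pics/side0.png'),cv2.COLOR_BGR2GRAY)
print(g[228:243,301:311]);print(g0[228:243,301:311])
C=np.array([495.2,-205.3]);b=C-45*np.array([-.187,.982])
for h in(0,7,14,20): print(h,proj(s,(*b,110+h)).round(2))
"
python3 plan.py 493.8 -206.4 70.3 474.4 -138.6 3 34 -254 | sed 's/np.float64//g'
```

```text
[[188 198 200 200 200 200 200 200 200 200]
 [163 185 190 193 198 200 200 200 200 200]
 [135 147 153 166 185 193 198 199 200 200]
 [125 126 128 135 149 167 188 197 199 200]
 [125 125 125 126 128 139 164 188 198 199]
 [125 125 125 124 122 124 137 164 188 197]
 [125 125 125 122 115 111 119 137 164 188]
 [125 125 124 118 105 100 109 123 138 163]
 [125 125 124 117 102  98 106 121 127 136]
 [125 125 124 117 102  99 107 121 125 126]
 [125 125 123 117 103 100 108 121 125 125]
 [125 124 124 119 109 107 114 123 125 125]
 [124 124 125 124 121 121 122 124 125 125]
 [125 125 125 125 125 124 125 125 125 125]
 [125 125 125 125 125 126 125 125 125 125]]
[[183 183 183 182 183 183 182 183 182 182]
 [183 183 183 183 183 182 182 182 182 183]
 [183 183 183 183 183 182 183 182 182 182]
 [183 183 183 183 182 182 183 183 183 182]
 [181 183 183 183 182 183 182 182 183 183]
 [177 183 182 182 183 183 182 182 183 182]
 [176 182 182 183 182 182 182 182 182 182]
 [181 182 182 181 179 180 180 182 183 183]
 [182 182 182 177 167 166 173 181 182 183]
 [183 183 181 172 150 146 160 178 182 183]
 [183 182 180 167 130 11
[... 2181 characters left out ...]
]
-332.0 mid dy,dz ((-0.18), (0.05)) end ((-0.36), (0.09)) cmd [ 555.9 -173.4]
-335.0 mid dy,dz ((-0.18), (0.04)) end ((-0.36), (0.07)) cmd [ 557.5 -176.7]
-338.0 mid dy,dz ((-0.18), (0.03)) end ((-0.36), (0.06)) cmd [ 559.  -180.1]
-341.0 mid dy,dz ((-0.19), (0.02)) end ((-0.37), (0.03)) cmd [ 560.3 -183.5]
-344.0 mid dy,dz ((-0.18), (0.01)) end ((-0.37), (0.02)) cmd [ 561.4 -187. ]
-347.0 mid dy,dz ((-0.18), (-0.0)) end ((-0.37), (-0.01)) cmd [ 562.3 -190.6]
-350.0 mid dy,dz ((-0.18), (-0.0)) end ((-0.36), (-0.02)) cmd [ 563.  -194.2]
-353.0 mid dy,dz ((-0.19), (-0.02)) end ((-0.37), (-0.04)) cmd [ 563.6 -197.8]
-356.0 mid dy,dz ((-0.18), (-0.03)) end ((-0.36), (-0.06)) cmd [ 563.9 -201.5]
```

The rod height measures about 14–16 mm, so roughly 1/3 turn remains. Continuing guarded.

```bash
python3 -m crank '[{"dx":-0.02,"dy":-0.01,"dz":0.18,"spin":0},{"dx":-0.02,"dy":-0.03,"dz":0.36,"spin":0}]' >/dev/null; python3 guard.py && python3 -m crank '[{"dx":0,"dy":-0.01,"dz":0.19,"spin":0},{"dx":0,"dy":-0.02,"dz":0.37,"spin":0}]' >/dev/null && python3 guard.py && python3 -m crank '[{"dx":0,"dy":-0.02,"dz":0.18,"spin":0},{"dx":0,"dy":-0.04,"dz":0.37,"spin":0}]' >/dev/null && python3 guard.py && python3 -m crank '[{"dx":0,"dy":-0.03,"dz":0.18,"spin":0},{"dx":0,"dy":-0.06,"dz":0.36,"spin":0}]' >/dev/null && python3 guard.py && python3 -m crank '[{"dx":0,"dy":-0.04,"dz":0.18,"spin":0},{"dx":0,"dy":-0.08,"dz":0.36,"spin":0}]' >/dev/null && python3 guard.py && python3 -m crank '[{"dx":0,"dy":-0.05,"dz":0.18,"spin":0},{"dx":0,"dy":-0.1,"dz":0.35,"spin":0}]' >/dev/null && python3 guard.py && python3 -m crank '[{"dx":0,"dy":-0.06,"dz":0.18,"spin":0},{"dx":0,"dy":-0.12,"dz":0.35,"spin":0}]' >/dev/null && python3 guard.py && python3 -m crank '[{"dx":0,"dy":-0.06,"dz":0.18,"spin":0},{"dx":0,"dy":-0.13,"dz":0.35,"spin":0}]' >/dev/null && python3 guard.py
```

```text
t 24.25 ang 104.4 r 71.3 Ft 2.7 Fr 1.3 Fz 6.6 z 156.1
t 24.42 ang 101.4 r 71.3 Ft 1.5 Fr 0.2 Fz 6.2 z 156.1
t 24.58 ang 98.4 r 71.3 Ft 2.7 Fr 1.2 Fz 6.6 z 156.1
t 24.75 ang 95.5 r 71.3 Ft 2.5 Fr 1.5 Fz 5.8 z 156.1
t 24.92 ang 92.5 r 71.2 Ft 2.1 Fr 1.2 Fz 6.7 z 156.1
t 25.08 ang 89.6 r 71.2 Ft 2.0 Fr 1.3 Fz 7.2 z 156.1
t 25.25 ang 86.6 r 71.1 Ft 2.5 Fr 1.5 Fz 6.7 z 156.1
t 25.42 ang 83.6 r 71.1 Ft 1.3 Fr 1.3 Fz 6.2 z 156.0
```

```bash
python3 -m crank '[{"dx":-0.02,"dy":-0.07,"dz":0.16,"spin":0},{"dx":-0.02,"dy":-0.15,"dz":0.33,"spin":0}]' >/dev/null; python3 guard.py && python3 -m crank '[{"dx":0,"dy":-0.09,"dz":0.17,"spin":0},{"dx":0,"dy":-0.17,"dz":0.33,"spin":0}]' >/dev/null && python3 guard.py && python3 -m crank '[{"dx":0,"dy":-0.09,"dz":0.16,"spin":0},{"dx":0,"dy":-0.19,"dz":0.31,"spin":0}]' >/dev/null && python3 guard.py && python3 -m crank '[{"dx":0,"dy":-0.1,"dz":0.16,"spin":0},{"dx":0,"dy":-0.2,"dz":0.31,"spin":0}]' >/dev/null && python3 guard.py && python3 -m crank '[{"dx":0,"dy":-0.11,"dz":0.15,"spin":0},{"dx":0,"dy":-0.22,"dz":0.3,"spin":0}]' >/dev/null && python3 guard.py && python3 -m crank '[{"dx":0,"dy":-0.12,"dz":0.14,"spin":0},{"dx":0,"dy":-0.24,"dz":0.28,"spin":0}]' >/dev/null && python3 guard.py && python3 -m crank '[{"dx":0,"dy":-0.12,"dz":0.14,"spin":0},{"dx":0,"dy":-0.24,"dz":0.27,"spin":0}]' >/dev/null && python3 guard.py && python3 -m crank '[{"dx":0,"dy":-0.13,"dz":0.13,"spin":0},{"dx":0,"dy":-0.27,"dz":0.26,"spin":0}]' >/dev/null && python3 guard.py;python3 -c "
from h import *
s=cam('side')
crop(s,245,165,345,265,6,'s20.png')
g=cv2.cvtColor(s['frame'],cv2.COLOR_BGR2GRAY)
print(g[228:243,301:311])"
```

```text
t 25.58 ang 80.8 r 71.0 Ft 2.2 Fr 2.4 Fz 5.5 z 156.1
t 25.75 ang 77.7 r 71.0 Ft 2.8 Fr 1.3 Fz 4.5 z 156.1
t 25.92 ang 74.8 r 71.0 Ft 1.9 Fr 2.6 Fz 5.7 z 156.1
t 26.08 ang 71.8 r 71.0 Ft 2.5 Fr 2.0 Fz 6.0 z 156.1
t 26.25 ang 68.8 r 70.9 Ft 1.7 Fr 2.2 Fz 5.3 z 156.1
t 26.42 ang 65.8 r 70.8 Ft 2.0 Fr 2.2 Fz 5.8 z 156.1
t 26.58 ang 62.9 r 70.8 Ft 2.4 Fr 2.2 Fz 5.5 z 156.1
t 26.75 ang 59.8 r 70.7 Ft 2.3 Fr 1.7 Fz 5.0 z 156.1
[[126 125 126 126 125 125 126 126 125 126]
 [126 126 126 126 125 125 126 125 125 125]
 [125 125 126 126 125 126 125 125 126 126]
 [125 126 126 126 126 125 125 125 125 125]
 [125 126 125 125 125 125 125 125 125 126]
 [126 126 126 125 124 122 123 125 125 126]
 [126 126 125 125 123 119 120 124 125 126]
 [125 125 126 125 127 127 123 124 125 125]
 [125 126 124 121 113 111 113 122 125 126]
 [126 125 125 118 104 101 108 122 125 126]
 [126 126 124 118 103 101 109 122 125 126]
 [127 127 126 121 111 109 115 123 125 126]
 [151 151 150 150 148 147 142 132 134 140]
 [190 190 190 190 190 188 180 161 164 172]
 [200 200 199 200 199 199 193 183 182 183]]
```

View pics/s20.png

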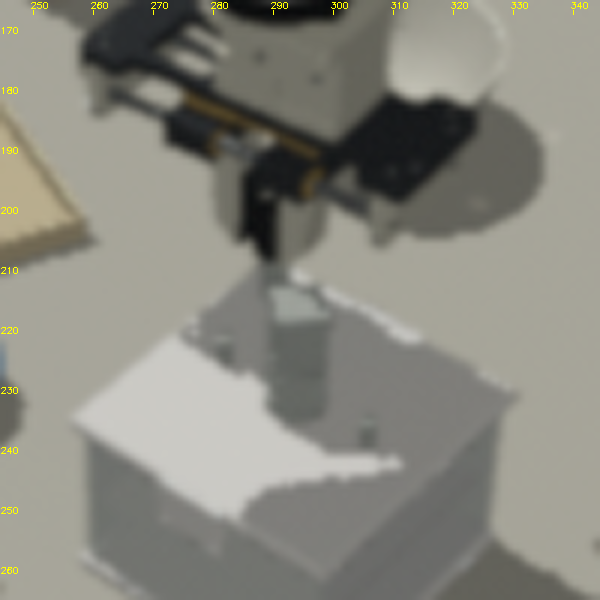

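Rod top now spans about v=233–235 at u=306, so it is near the top but no stop yet. Continuing.

```bash
python3 -m crank '[{"dx":0,"dy":-0.13,"dz":0.12,"spin":0},{"dx":0,"dy":-0.27,"dz":0.24,"spin":0}]' >/dev/null; python3 guard.py && python3 -m crank '[{"dx":0,"dy":-0.14,"dz":0.12,"spin":0},{"dx":0,"dy":-0.29,"dz":0.23,"spin":0}]' >/dev/null && python3 guard.py && python3 -m crank '[{"dx":0,"dy":-0.15,"dz":0.11,"spin":0},{"dx":0,"dy":-0.3,"dz":0.22,"spin":0}]' >/dev/null && python3 guard.py && python3 -m crank '[{"dx":0,"dy":-0.15,"dz":0.1,"spin":0},{"dx":0,"dy":-0.31,"dz":0.19,"spin":0}]' >/dev/null && python3 guard.py && python3 -m crank '[{"dx":0,"dy":-0.16,"dz":0.1,"spin":0},{"dx":0,"dy":-0.32,"dz":0.19,"spin":0}]' >/dev/null && python3 guard.py && python3 -m crank '[{"dx":0,"dy":-0.16,"dz":0.08,"spin":0},{"dx":0,"dy":-0.33,"dz":0.16,"spin":0}]' >/dev/null && python3 guard.py && python3 -m crank '[{"dx":0,"dy":-0.17,"dz":0.08,"spin":0},{"dx":0,"dy":-0.34,"dz":0.15,"spin":0}]' >/dev/null && python3 guard.py && python3 -m crank '[{"dx":0,"dy":-0.17,"dz":0.06,"spin":0},{"dx":0,"dy":-0.34,"dz":0.13,"spin":0}]' >/dev/null && python3 guard.py
```

```text
t 26.97 ang 56.9 r 70.7 Ft 1.4 Fr 3.3 Fz 4.5 z 156.0
t 27.13 ang 53.5 r 70.5 Ft 3.0 Fr 4.2 Fz 5.1 z 156.1
t 27.3 ang 49.9 r 70.3 Ft 2.2 Fr 5.0 Fz 3.7 z 156.3
t 27.47 ang 46.7 r 70.2 Ft 2.2 Fr 5.4 Fz 3.9 z 156.4
t 27.63 ang 43.6 r 70.2 Ft 2.4 Fr 4.4 Fz 4.7 z 156.3
t 27.8 ang 40.6 r 70.1 Ft 3.0 Fr 4.7 Fz 3.5 z 156.3
t 27.97 ang 37.5 r 70.1 Ft 2.3 Fr 4.0 Fz 2.9 z 156.3
t 28.13 ang 34.4 r 70.0 Ft 2.1 Fr 4.0 Fz 3.8 z 156.4
```

```bash
python3 -m crank '[{"dx":0,"dy":-0.16,"dz":0.13,"spin":0},{"dx":0,"dy":-0.33,"dz":0.2,"spin":0}]' >/dev/null; python3 guard.py && python3 -m crank '[{"dx":0,"dy":-0.18,"dz":0.05,"spin":0},{"dx":0,"dy":-0.36,"dz":0.09,"spin":0}]' >/dev/null && python3 guard.py && python3 -m crank '[{"dx":0,"dy":-0.18,"dz":0.04,"spin":0},{"dx":0,"dy":-0.36,"dz":0.07,"spin":0}]' >/dev/null && python3 guard.py && python3 -m crank '[{"dx":0,"dy":-0.18,"dz":0.03,"spin":0},{"dx":0,"dy":-0.36,"dz":0.06,"spin":0}]' >/dev/null && python3 guard.py && python3 -m crank '[{"dx":0,"dy":-0.19,"dz":0.02,"spin":0},{"dx":0,"dy":-0.37,"dz":0.03,"spin":0}]' >/dev/null && python3 guard.py && python3 -m crank '[{"dx":0,"dy":-0.18,"dz":0.01,"spin":0},{"dx":0,"dy":-0.37,"dz":0.02,"spin":0}]' >/dev/null && python3 guard.py ;python3 -c "
from h import *
s=cam('side')
crop(s,245,165,345,265,6,'s21.png')"
```

```text
t 28.3 ang 31.4 r 70.2 Ft 1.7 Fr 1.9 Fz 2.0 z 156.1
t 28.47 ang 28.2 r 70.1 Ft 2.6 Fr 1.3 Fz 1.9 z 156.2
t 28.63 ang 25.2 r 70.0 Ft 2.1 Fr 1.3 Fz 1.1 z 156.2
t 28.8 ang 22.3 r 70.0 Ft 2.9 Fr -0.0 Fz 1.8 z 156.2
t 28.97 ang 19.2 r 69.9 Ft 2.2 Fr -0.3 Fz 1.2 z 156.3
t 29.13 ang 16.2 r 70.0 Ft 2.8 Fr -1.3 Fz -0.2 z 156.2
```

View pics/s21.png

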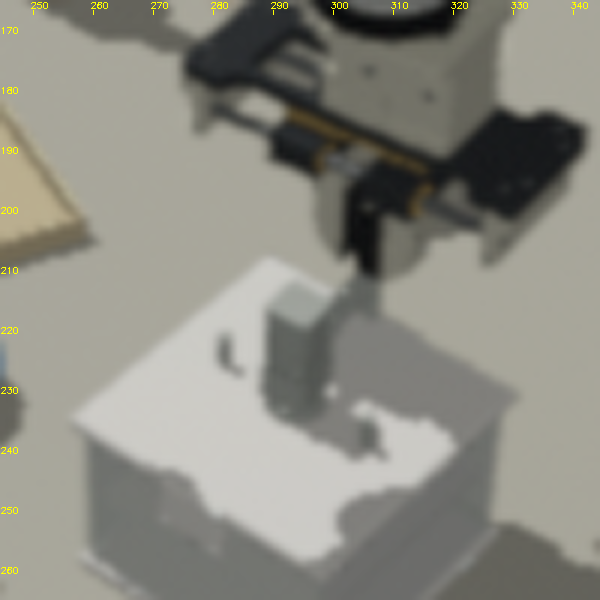

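One full turn is done and the rod (281,220–226) is near its full height. The stop must come within about 40° more, so I'll go in finer steps.

```bash
python3 -m crank '[{"dx":0,"dy":-0.18,"dz":0,"spin":0},{"dx":0,"dy":-0.37,"dz":-0.01,"spin":0}]' >/dev/null; python3 guard.py 6 && python3 -m crank '[{"dx":0,"dy":-0.18,"dz":-0.01,"spin":0},{"dx":0,"dy":-0.36,"dz":-0.02,"spin":0}]' >/dev/null && python3 guard.py 6 && python3 -m crank '[{"dx":0,"dy":-0.19,"dz":-0.02,"spin":0},{"dx":0,"dy":-0.37,"dz":-0.04,"spin":0}]' >/dev/null && python3 guard.py 6 && python3 -m crank '[{"dx":0,"dy":-0.18,"dz":-0.03,"spin":0},{"dx":0,"dy":-0.36,"dz":-0.06,"spin":0}]' >/dev/null && python3 guard.py 6; python3 plan.py 494 -206.3 70.3 564 -201.5 2 16 4 | sed 's/np.float64//g'
```

```text
t 29.35 ang 13.3 r 69.9 Ft 1.7 Fr -2.8 Fz -1.0 z 156.3
t 29.52 ang 10.2 r 69.9 Ft 1.4 Fr -2.3 Fz -0.4 z 156.3
t 29.68 ang 7.2 r 69.9 Ft 2.3 Fr -3.2 Fz -0.3 z 156.3
t 29.85 ang 4.2 r 69.8 Ft 2.8 Fr -3.9 Fz -1.2 z 156.3
2.0 mid dy,dz ((-0.11), (-0.01)) end ((-0.23), (-0.04)) cmd [ 564.3 -203.8]
0.0 mid dy,dz ((-0.12), (-0.02)) end ((-0.24), (-0.06)) cmd [ 564.3 -206.3]
-2.0 mid dy,dz ((-0.12), (-0.03)) end ((-0.24), (-0.06)) cmd [ 564.3 -208.8]
-4.0 mid dy,dz ((-0.11), (-0.04)) end ((-0.23), (-0.08)) cmd [ 564.1 -211.2]
-6.0 mid dy,dz ((-0.12), (-0.04)) end ((-0.23), (-0.08)) cmd [ 563.9 -213.6]
-8.0 mid dy,dz ((-0.12), (-0.05)) end ((-0.23), (-0.09)) cmd [ 563.6 -216.1]
-10.0 mid dy,dz ((-0.11), (-0.05)) end ((-0.22), (-0.1)) cmd [ 563.2 -218.5]
-12.0 mid dy,dz ((-0.11), (-0.06)) end ((-0.22), (-0.11)) cmd [ 562.8 -220.9]
-14.0 mid dy,dz ((-0.11), (-0.06)) end ((-0.22), (-0.12)) cmd [ 562.2 -223.3]
-16.0 mid dy,dz ((-0.11), (-0.06)) end ((-0.21), (-0.12)) cmd [ 561.6 -225.7]
-18.0 mid dy,dz ((-0.11), (-0.06)) end ((-0.21), (-0.13)) cmd [ 560.9 -228. ]
-20.0 mid dy,dz ((-0.1), (-0.07)) end ((-0.2), (-0.14)) cmd [ 560.1 -230.3]
-22.0 mid dy,dz ((-0.1), (-0.07)) end ((-0.2), (-0.14)) cmd [ 559.2 -232.6]
-24.0 mid dy,dz ((-0.1), (-0.08)) end ((-0.2), (-0.15)) cmd [ 558.2 -234.9]
-26.0 mid dy,dz ((-0.09), (-0.08)) end ((-0.18), (-0.16)) cmd [ 557.2 -237.1]
-28.0 mid dy,dz ((-0.1), (-0.08)) end ((-0.19), (-0.16)) cmd [ 556.1 -239.3]
```

```bash
python3 -m crank '[{"dx":0,"dy":-0.11,"dz":-0.05,"spin":0},{"dx":0,"dy":-0.23,"dz":-0.1,"spin":0}]' >/dev/null; python3 guard.py 6 && python3 -m crank '[{"dx":0,"dy":-0.12,"dz":-0.03,"spin":0},{"dx":0,"dy":-0.24,"dz":-0.06,"spin":0}]' >/dev/null && python3 guard.py 6 && python3 -m crank '[{"dx":0,"dy":-0.12,"dz":-0.03,"spin":0},{"dx":0,"dy":-0.24,"dz":-0.06,"spin":0}]' >/dev/null && python3 guard.py 6 && python3 -m crank '[{"dx":0,"dy":-0.11,"dz":-0.04,"spin":0},{"dx":0,"dy":-0.23,"dz":-0.08,"spin":0}]' >/dev/null && python3 guard.py 6 && python3 -m crank '[{"dx":0,"dy":-0.12,"dz":-0.04,"spin":0},{"dx":0,"dy":-0.23,"dz":-0.08,"spin":0}]' >/dev/null && python3 guard.py 6 && python3 -m crank '[{"dx":0,"dy":-0.12,"dz":-0.05,"spin":0},{"dx":0,"dy":-0.23,"dz":-0.09,"spin":0}]' >/dev/null && python3 guard.py 6 && python3 -m crank '[{"dx":0,"dy":-0.11,"dz":-0.05,"spin":0},{"dx":0,"dy":-0.22,"dz":-0.1,"spin":0}]' >/dev/null && python3 guard.py 6 && python3 -m crank '[{"dx":0,"dy":-0.11,"dz":-0.06,"spin":0},{"dx":0,"dy":-0.22,"dz":-0.11,"spin":0}]' >/dev/null && python3 guard.py 6
```

```text
t 30.02 ang 2.5 r 69.7 Ft 5.0 Fr -3.6 Fz -0.2 z 156.4
t 30.18 ang 1.2 r 69.6 Ft 7.6 Fr -3.8 Fz -0.2 z 156.4
```

Tangential force is climbing (2.8→5.0→7.6 N) while the angle lags, which looks like the stop. One or two more small steps should confirm it.

```bash
python3 -m crank '[{"dx":0,"dy":-0.12,"dz":-0.03,"spin":0},{"dx":0,"dy":-0.12,"dz":-0.03,"spin":0},{"dx":0,"dy":-0.12,"dz":-0.03,"spin":0}]' >/dev/null; python3 guard.py 9 && python3 -m crank '[{"dx":0,"dy":-0.12,"dz":-0.03,"spin":0},{"dx":0,"dy":-0.12,"dz":-0.03,"spin":0},{"dx":0,"dy":-0.12,"dz":-0.03,"spin":0}]' >/dev/null; python3 guard.py 9;python3 -c "
from h import *
s=cam('side')
crop(s,245,165,345,265,6,'s22.png')
g=cv2.cvtColor(s['frame'],cv2.COLOR_BGR2GRAY)
print(g[216:230,276:287])"
```

```text
t 30.43 ang 0.7 r 69.7 Ft 8.7 Fr -3.7 Fz 0.3 z 156.4
t 30.68 ang 0.1 r 69.7 Ft 9.8 Fr -3.0 Fz 0.0 z 156.3
[[167 171 180 192 199 202 203 203 203 203 203]
 [173 184 196 201 203 203 203 203 203 203 203]
 [187 197 202 203 203 202 202 202 203 203 203]
 [198 202 203 203 202 198 193 197 201 203 203]
 [202 203 203 202 198 185 172 181 198 203 203]
 [203 203 203 202 192 165 144 164 195 203 203]
 [203 203 203 201 189 154 126 155 194 203 203]
 [203 203 203 201 187 147 119 153 193 203 202]
 [203 203 203 201 187 148 119 152 193 202 202]
 [203 203 203 202 192 162 129 148 184 193 195]
 [203 203 203 203 200 185 159 151 154 163 179]
 [203 203 203 203 203 200 193 183 165 171 189]
 [203 203 203 203 203 203 202 200 195 196 199]
 [203 203 203 203 203 203 203 203 203 202 202]]
```

View pics/s22.png

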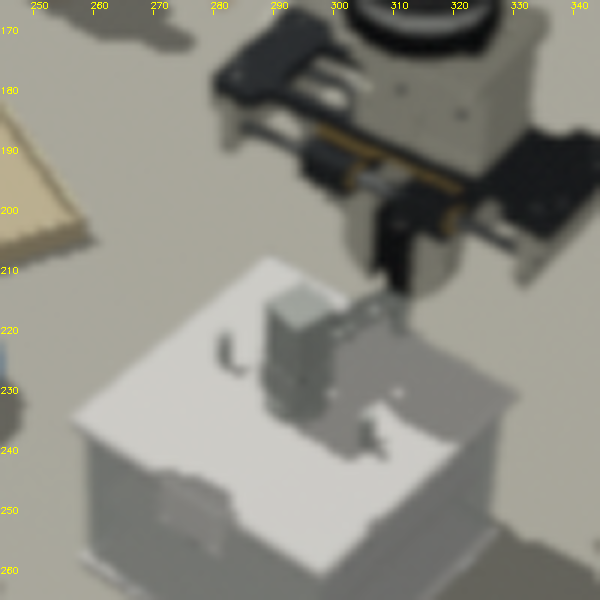

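```bash
python3 -m crank '[{"dx":0,"dy":-0.12,"dz":-0.04,"spin":0},{"dx":0,"dy":-0.12,"dz":-0.04,"spin":0},{"dx":0,"dy":-0.12,"dz":-0.04,"spin":0}]' >/dev/null; python3 guard.py 12 && python3 -m crank '[{"dx":0,"dy":-0.12,"dz":-0.04,"spin":0},{"dx":0,"dy":-0.12,"dz":-0.04,"spin":0},{"dx":0,"dy":-0.12,"dz":-0.04,"spin":0}]' >/dev/null; python3 guard.py 9;python3 -c "
from h import *
o,R=st();print(o['grip_width'],o['contact_force'],o['moment'])
s=cam('side')
crop(s,245,165,345,265,6,'s23.png')
a=cv2.imread('pics/s22.png').astype(int);b=cv2.imread('pics/s23.png').astype(int)
cv2.imwrite('pics/d.png',np.clip(128+2*(b-a),0,255).astype(np.uint8))"
```

```text
t 30.98 ang -0.6 r 69.6 Ft 10.8 Fr -3.3 Fz -0.1 z 156.3
t 31.23 ang -1.3 r 69.6 Ft 12.4 Fr -3.0 Fz 2.4 z 156.3
21.66841406061738 [-2.75613063 12.45074932  2.37625454] [2.32080745 0.52871532 0.05477547]
```

View pics/d.png

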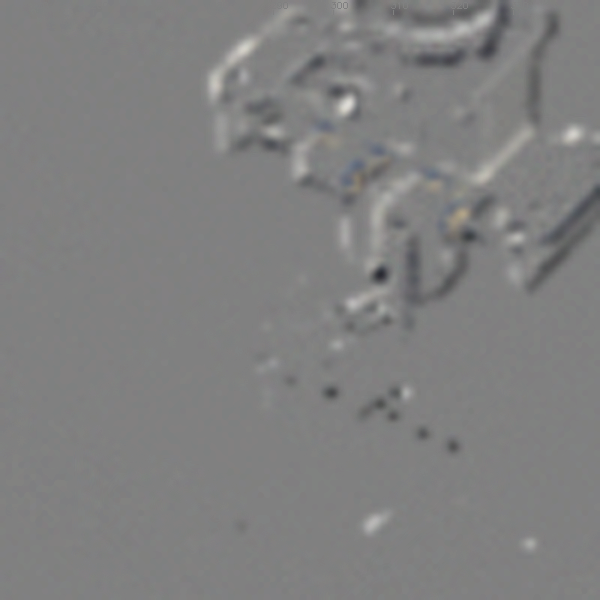

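Force reaches 12 N and grows about 1 N per mm of command while the hub and rod stay still. Firm stop confirmed, with the rod at full height. Now unload gently before releasing.

```bash
python3 -m crank '[{"dx":0,"dy":0.2,"dz":0.05,"spin":0},{"dx":0,"dy":0.4,"dz":0.1,"spin":0},{"dx":0,"dy":0.55,"dz":0.13,"spin":0},{"dx":0,"dy":0.55,"dz":0.13,"spin":0}]' >/dev/null; python3 guard.py 12
```

```text
t 31.62 ang 1.2 r 69.6 Ft 3.9 Fr -1.7 Fz -1.9 z 156.6
```

```bash
python3 -m crank '[{"dx":0,"dy":0,"dz":0,"spin":0},{"dx":0,"dy":0,"dz":0,"spin":0},{"dx":0,"dy":0,"dz":0,"spin":0},{"dx":0,"dy":0,"dz":0,"spin":0},{"dx":-1,"dy":0,"dz":0,"spin":0},{"dx":-3,"dy":0,"dz":0,"spin":0},{"dx":-5,"dy":0,"dz":0,"spin":0},{"dx":-7,"dy":0,"dz":0,"spin":0},{"dx":-9,"dy":0,"dz":0,"spin":0},{"dx":-9.5,"dy":0,"dz":0,"spin":0},{"dx":-9.5,"dy":0,"dz":0,"spin":0}]' 55 
python3 -c "
from h import *
go((495.2,-205.8,206),1.5)
s=cam('side');t=cam('top')
crop(s,245,165,345,265,6,'s24.png');crop(t,270,150,370,250,6,'t24.png')
from h import *
g=cv2.cvtColor(s['frame'],cv2.COLOR_BGR2GRAY)
print(g[208:240,284:316])"
```

```text
time: 32.53
tool_pos: [564.8, -205.8, 253.8]
tcp_rot: [-0.744, 1.566, -0.482]
contact_force: [0.2, -0.1, -0.4]
grip_width: 50.3
t 32.53 pos [ 564.8 -205.8  253.8] yaw 15.02 -> dx,dy,dz [ 4.754  1.823 -6.742] spin 0.236 F [ 0.2 -0.1 -0.4] M [ 0.03 -0.03  0.01] w 50.3 q6 [-0.48  0.46  1.26 -0.    1.41 -2.31]
[[166 166 167 ...  55 113 156]
 [166 168 174 ...  56 113 156]
 [168 175 187 ...  61 117 156]
 ...
 [203 203 203 ... 134 128 127]
 [203 203 203 ... 161 146 133]
 [202 203 203 ... 192 182 160]]
```

View pics/s24.png

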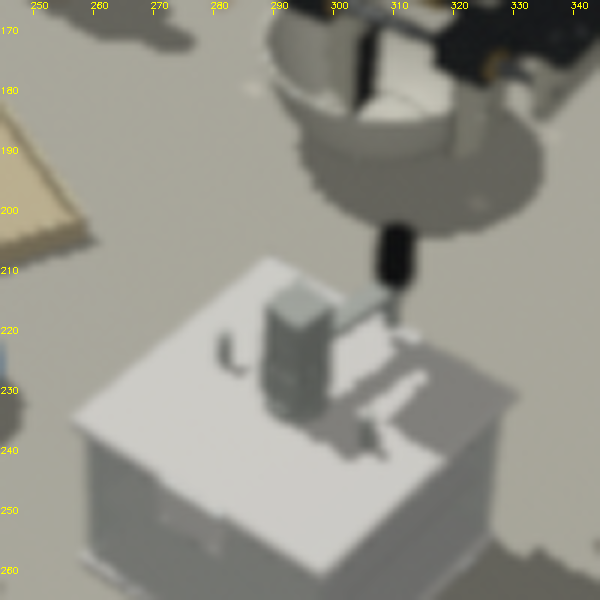

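View pics/t24.png

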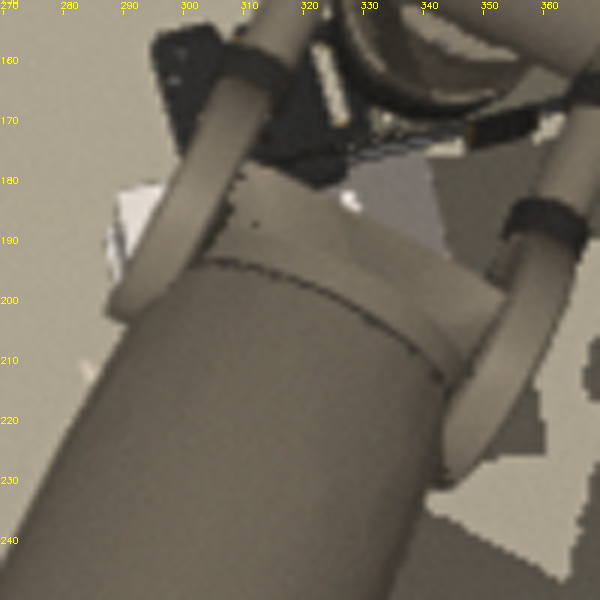

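Knob at side (309.8,207.5), hub seated with bottom at (293,233), rods at full height, and nothing else disturbed. Crank yaw is about 2°. Moving over the hub.

```bash
python3 -m crank '[{"dx":0.5,"dy":0.2,"dz":-1,"spin":0.04},{"dx":1.2,"dy":0.6,"dz":-2.5,"spin":0.09},{"dx":2.2,"dy":1.1,"dz":-4.2,"spin":0.15},{"dx":3.2,"dy":1.6,"dz":-5.8,"spin":0.2},{"dx":4.2,"dy":1.82,"dz":-6.77,"spin":0.227},{"dx":4.7,"dy":1.82,"dz":-6.77,"spin":0.227},{"dx":4.7,"dy":1.82,"dz":-6.77,"spin":0.227},{"dx":4.7,"dy":1.82,"dz":-6.77,"spin":0.227}]' 
python3 -c "
from h import *
go((494.8,-205.8,147),2)
s=cam('side')
crop(s,245,165,345,265,6,'s25.png')"
```

```text
time: 33.3
tool_pos: [494.3, -205.3, 204.0]
tcp_rot: [2.254, 1.57, 2.29]
contact_force: [0.0, -0.3, 1.0]
grip_width: 50.5
t 33.3 pos [ 494.3 -205.3  204. ] yaw 2.06 -> dx,dy,dz [ 5.702 -0.058  0.051] spin 0.001 F [ 0.  -0.3  1. ] M [0.03 0.01 0.04] w 50.5 q6 [-0.54  0.38  1.53  0.    1.23 -2.14]
```

View pics/s25.png

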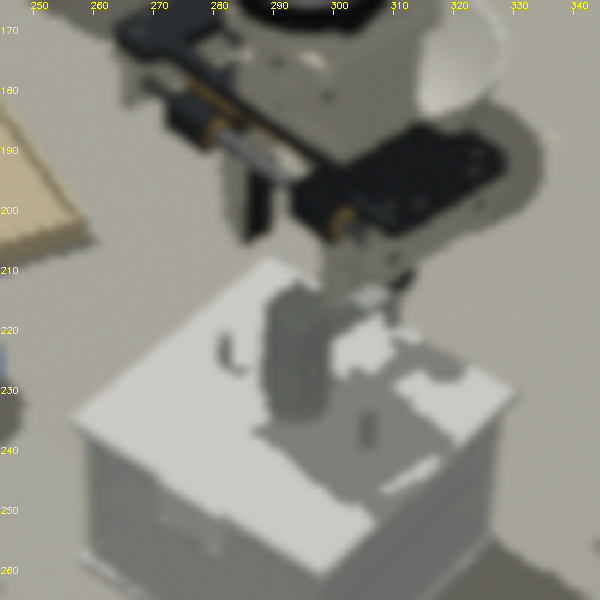

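The fingers straddle the hub. Descending, then closing.

```bash
python3 -m crank '[{"dx":0.8,"dy":-0.03,"dz":0.03,"spin":0},{"dx":2,"dy":-0.05,"dz":0.05,"spin":0},{"dx":3.2,"dy":-0.05,"dz":0.05,"spin":0},{"dx":4.4,"dy":-0.05,"dz":0.05,"spin":0},{"dx":5.3,"dy":-0.05,"dz":0.05,"spin":0},{"dx":5.6,"dy":-0.05,"dz":0.05,"spin":0},{"dx":5.6,"dy":-0.05,"dz":0.05,"spin":0}]' 
python3 -m crank '[{"dx":0,"dy":0,"dz":0,"spin":0},{"dx":0,"dy":0,"dz":0,"spin":0},{"dx":0,"dy":0,"dz":0,"spin":0},{"dx":0,"dy":0,"dz":0,"spin":0},{"dx":0,"dy":0,"dz":0,"spin":0},{"dx":0,"dy":0,"dz":0,"spin":0},{"dx":0,"dy":0,"dz":0,"spin":0},{"dx":0,"dy":0,"dz":0,"spin":0}]' 15
python3 -c "
from h import *
go((494.8,-205.8,147),2)"
```

```text
time: 33.93
tool_pos: [494.3, -205.5, 147.6]
tcp_rot: [2.504, 1.569, 2.54]
contact_force: [-0.2, -0.1, 0.6]
grip_width: 50.8
time: 34.6
tool_pos: [494.6, -205.1, 149.0]
tcp_rot: [0.855, 1.57, 0.89]
contact_force: [-0.9, 4.3, 5.6]
grip_width: 26.0
t 34.6 pos [ 494.6 -205.1  149. ] yaw 2.03 -> dx,dy,dz [ 0.205 -0.072  0.022] spin 0.001 F [-0.9  4.3  5.6] M [0.96 0.06 0.08] w 26.0 q6 [-0.54  0.44  1.61  0.    1.1  -2.14]
```

```bash
python3 -m crank '[{"dx":-0.05,"dy":0.05,"dz":0,"spin":0},{"dx":-0.1,"dy":0.1,"dz":0,"spin":0},{"dx":-0.15,"dy":0.1,"dz":0,"spin":0},{"dx":-0.2,"dy":0.1,"dz":0,"spin":0},{"dx":-0.2,"dy":0.1,"dz":0,"spin":0}]';  python3 -m crank '[{"dx":-0.1,"dy":0,"dz":0,"spin":0},{"dx":-0.2,"dy":0,"dz":0,"spin":0},{"dx":-0.3,"dy":0,"dz":0,"spin":0},{"dx":-0.3,"dy":0,"dz":0,"spin":0}]'
```

```text
time: 35.02
tool_pos: [494.4, -204.9, 149.9]
tcp_rot: [2.547, 1.57, 2.582]
contact_force: [3.8, -0.2, -7.4]
grip_width: 25.9
time: 35.35
tool_pos: [494.4, -204.8, 153.8]
tcp_rot: [-0.661, 1.57, -0.625]
contact_force: [1.9, -0.7, -5.6]
grip_width: 25.9
```

```bash
python3 -m crank '[{"dx":-0.1,"dy":0,"dz":0.05,"spin":0},{"dx":-0.2,"dy":0,"dz":0.05,"spin":0},{"dx":-0.4,"dy":0,"dz":0.05,"spin":0},{"dx":-0.6,"dy":0,"dz":0.05,"spin":0},{"dx":-0.6,"dy":0,"dz":0.05,"spin":0}]';  python3 -m crank '[{"dx":-0.2,"dy":0,"dz":0,"spin":0},{"dx":-0.4,"dy":0,"dz":0,"spin":0},{"dx":-0.6,"dy":0,"dz":0,"spin":0},{"dx":-0.6,"dy":0,"dz":0,"spin":0}]'; python3 -c "
from h import *
go((494.8,-205.8,147),2)
s=cam('side')
crop(s,245,165,345,265,6,'s26.png')"
```

```text
time: 35.77
tool_pos: [494.7, -204.8, 160.1]
tcp_rot: [-1.652, 1.571, -1.617]
contact_force: [-0.5, -1.5, -1.9]
grip_width: 26.2
time: 36.1
tool_pos: [494.9, -204.8, 166.1]
tcp_rot: [-0.495, 1.57, -0.459]
contact_force: [-0.3, -1.1, -2.4]
grip_width: 26.1
t 36.1 pos [ 494.9 -204.8  166.1] yaw 2.02 -> dx,dy,dz [ 1.915 -0.101 -0.019] spin 0.0 F [-0.3 -1.1 -2.4] M [-0.1   0.14  0.02] w 26.1 q6 [-0.54  0.42  1.59  0.    1.14 -2.14]
```

View pics/s26.png

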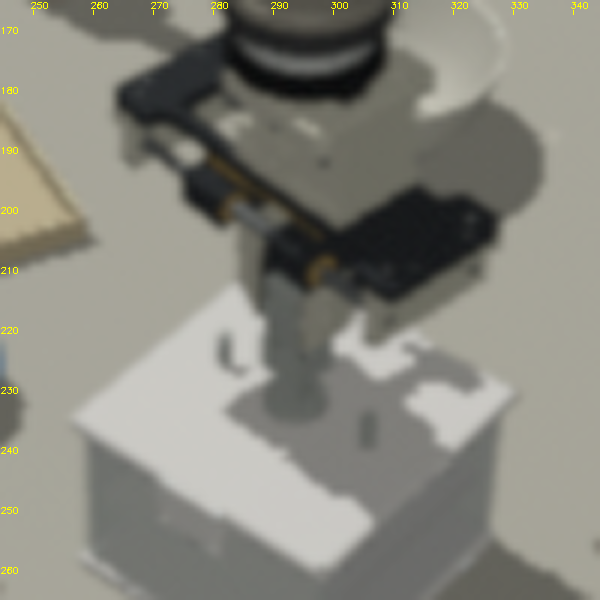

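The crank is off the shaft and held, reading 2.4 N of weight, and the press is unchanged. Lift clear and carry it to the bay centre.

```bash
python3 -c "
from h import *
go((428,152,206),0)"; python3 -m crank '[{"dx":-0.5,"dy":0,"dz":0,"spin":0},{"dx":-1.5,"dy":0,"dz":0,"spin":0},{"dx":-3,"dy":0,"dz":0,"spin":0},{"dx":-4,"dy":1,"dz":-0.2,"spin":0},{"dx":-4,"dy":3,"dz":-0.6,"spin":0},{"dx":-4,"dy":5.5,"dz":-1,"spin":0},{"dx":-4,"dy":8.5,"dz":-1.6,"spin":0},{"dx":-4,"dy":11.5,"dz":-2.2,"spin":0},{"dx":-4,"dy":14.5,"dz":-2.7,"spin":0.01},{"dx":-4,"dy":17.5,"dz":-3.2,"spin":0.02},{"dx":-4,"dy":20.5,"dz":-3.8,"spin":0.03},{"dx":-4,"dy":23.5,"dz":-4.4,"spin":0.035},{"dx":-4,"dy":26.5,"dz":-4.9,"spin":0.035},{"dx":-4,"dy":29.5,"dz":-5.4,"spin":0.035},{"dx":-4,"dy":32,"dz":-5.5,"spin":0.035},{"dx":-4,"dy":34,"dz":-5.5,"spin":0.035},{"dx":-4,"dy":35.3,"dz":-5.45,"spin":0.035},{"dx":-4,"dy":35.89,"dz":-5.44,"spin":0.035},{"dx":-4,"dy":35.89,"dz":-5.44,"spin":0.035},{"dx":-4,"dy":35.89,"dz":-5.44,"spin":0.035}]'
python3 -c "
from h import *
go((428,152,50),0)
s=cam('side')
crop(s,165,105,275,225,5,'s27.png')"
```

```text
t 36.15 pos [ 494.9 -204.7  166. ] yaw 2.02 -> dx,dy,dz [-4.013 35.885 -5.428] spin 0.035 F [-0.3 -1.5 -1. ] M [-0.16  0.19 -0.  ] w 26.1 q6 [-0.54  0.42  1.59  0.    1.14 -2.14]
time: 37.82
tool_pos: [427.7, 152.0, 205.9]
tcp_rot: [-0.179, 1.57, -0.178]
contact_force: [0.4, -0.1, -1.4]
grip_width: 26.3
t 37.82 pos [427.7 152.  205.9] yaw 0.06 -> dx,dy,dz [ 1.5587e+01 -1.0000e-03  2.6000e-02] spin 0.001 F [ 0.4 -0.1 -1.4] M [-0.01  0.04 -0.01] w 26.3 q6 [ 0.17  0.23  1.74 -0.    1.17 -1.4 ]
```

View pics/s27.png

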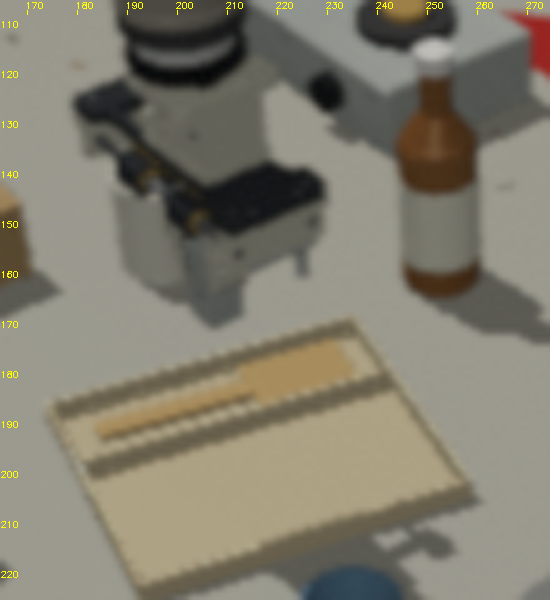

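The crank hangs upright over the bay: hub bottom at (206,168), foot at (223,159). Going down quickly first, then by feel.

```bash
python3 -m crank '[{"dx":0.5,"dy":0,"dz":0,"spin":0},{"dx":2,"dy":0,"dz":0,"spin":0},{"dx":4,"dy":0,"dz":0,"spin":0},{"dx":6,"dy":0,"dz":0,"spin":0},{"dx":8,"dy":0,"dz":0,"spin":0},{"dx":10,"dy":0,"dz":0,"spin":0},{"dx":12,"dy":0,"dz":0,"spin":0},{"dx":13.5,"dy":0,"dz":0,"spin":0},{"dx":14.8,"dy":0,"dz":0,"spin":0},{"dx":15.5,"dy":0,"dz":0,"spin":0},{"dx":15.9,"dy":0,"dz":0,"spin":0},{"dx":15.9,"dy":0,"dz":0,"spin":0},{"dx":15.9,"dy":0,"dz":0,"spin":0}]'
python3 -c "
from h import *
go((428,152,36),0)
s=cam('side')
crop(s,165,125,275,225,5,'s28.png')"
```

```text
time: 38.95
tool_pos: [428.2, 151.9, 46.9]
tcp_rot: [0.265, 1.57, 0.264]
contact_force: [-0.5, -0.2, -1.8]
grip_width: 26.2
t 38.95 pos [428.2 151.9  46.9] yaw -0.02 -> dx,dy,dz [ 1.088  0.012 -0.026] spin -0.0 F [-0.5 -0.2 -1.8] M [ 0.08  0.07 -0.03] w 26.2 q6 [ 0.17  0.46  1.94  0.    0.74 -1.4 ]
```

View pics/s28.png

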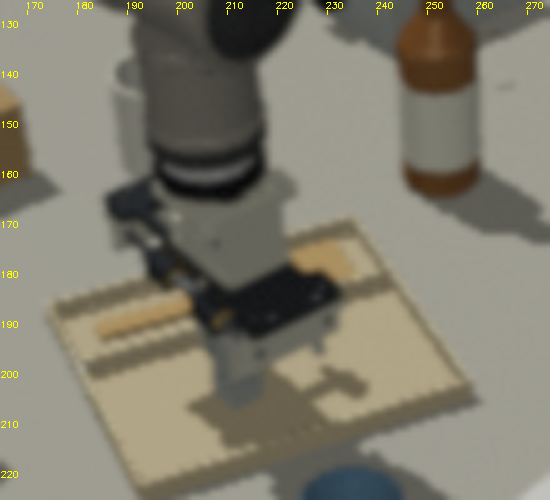

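The hub (212,204) and foot (229,195) are just above the middle of the wide bay. Lowering by feel.

```bash
cat > gz.py <<'E'
from h import *
import sys
o,R=st();print(round(o['time'],2),o['tool_pos'].round(1),o['contact_force'].round(1));sys.exit(1 if o['contact_force'][2]>1.2 else 0)
E
python3 -m crank '[{"dx":0.2,"dy":0,"dz":0,"spin":0},{"dx":0.4,"dy":0,"dz":0,"spin":0},{"dx":0.6,"dy":0,"dz":0,"spin":0},{"dx":0.8,"dy":0,"dz":0,"spin":0},{"dx":0.9,"dy":0,"dz":0,"spin":0},{"dx":0.9,"dy":0,"dz":0,"spin":0}]'>/dev/null; python3 gz.py && python3 -m crank '[{"dx":0.05,"dy":0,"dz":0,"spin":0},{"dx":0.1,"dy":0,"dz":0,"spin":0}]'>/dev/null && python3 gz.py && python3 -m crank '[{"dx":0.05,"dy":0,"dz":0,"spin":0},{"dx":0.1,"dy":0,"dz":0,"spin":0}]'>/dev/null && python3 gz.py && python3 -m crank '[{"dx":0.05,"dy":0,"dz":0,"spin":0},{"dx":0.1,"dy":0,"dz":0,"spin":0}]'>/dev/null && python3 gz.py && python3 -m crank '[{"dx":0.03,"dy":0,"dz":0,"spin":0},{"dx":0.05,"dy":0,"dz":0,"spin":0}]'>/dev/null && python3 gz.py && python3 -m crank '[{"dx":0.03,"dy":0,"dz":0,"spin":0},{"dx":0.05,"dy":0,"dz":0,"spin":0}]'>/dev/null && python3 gz.py && python3 -m crank '[{"dx":0.03,"dy":0,"dz":0,"spin":0},{"dx":0.05,"dy":0,"dz":0,"spin":0}]'>/dev/null && python3 gz.py
```

```text
39.5 [427.7 152.1  37.3] [-0.1  0.9 -1.8]
39.67 [427.9 152.1  36.5] [-0.4  0.7 -2. ]
39.83 [427.9 152.1  35.5] [ 0.  -0.4 -1.5]
40.0 [427.9 152.1  34.5] [-1.3  1.   0.7]
40.17 [427.7 152.1  34.1] [-2.7 -1.   2.6]
```

Contact at TCP z about 34.3, as expected (3 + 31). Releasing.

```bash
python3 -m crank '[{"dx":0,"dy":0,"dz":0,"spin":0},{"dx":0,"dy":0,"dz":0,"spin":0},{"dx":0,"dy":0,"dz":0,"spin":0},{"dx":0,"dy":0,"dz":0,"spin":0},{"dx":0,"dy":0,"dz":0,"spin":0},{"dx":0,"dy":0,"dz":0,"spin":0}]' 60
python3 -m crank '[{"dx":-1,"dy":0,"dz":0,"spin":0},{"dx":-2.5,"dy":0,"dz":0,"spin":0},{"dx":-5,"dy":0,"dz":0,"spin":0},{"dx":-8,"dy":0,"dz":0,"spin":0},{"dx":-11,"dy":0,"dz":0,"spin":0},{"dx":-14,"dy":0,"dz":0,"spin":0},{"dx":-17,"dy":0,"dz":0,"spin":0},{"dx":-19,"dy":1,"dz":-1,"spin":0},{"dx":-19,"dy":4,"dz":-2,"spin":0},{"dx":-19,"dy":8,"dz":-4,"spin":0},{"dx":-19,"dy":12,"dz":-6,"spin":0},{"dx":-19,"dy":16,"dz":-8,"spin":0},{"dx":-19,"dy":19,"dz":-10,"spin":0},{"dx":-19,"dy":22,"dz":-12,"spin":0},{"dx":-19,"dy":24,"dz":-13,"spin":0},{"dx":-19,"dy":24,"dz":-13,"spin":0}]'
python3 -c "
from h import *
s=cam('side');t=cam('top');cv2.imwrite('pics/endt.png',t['frame']);cv2.imwrite('pics/ends.png',s['frame'])
crop(s,170,165,270,225,6,'s30.png');crop(t,145,165,245,265,5,'t30.png');crop(s,250,205,335,285,6,'s31.png')"
```

```text
time: 40.67
tool_pos: [427.9, 152.1, 34.0]
tcp_rot: [0.584, 1.571, 0.584]
contact_force: [-0.1, -0.2, 0.5]
grip_width: 54.6
time: 42.0
tool_pos: [295.4, 395.2, 223.9]
tcp_rot: [1.973, 1.569, 1.977]
contact_force: [-1.4, -0.7, -0.6]
grip_width: 55.1
```

View pics/ends.png

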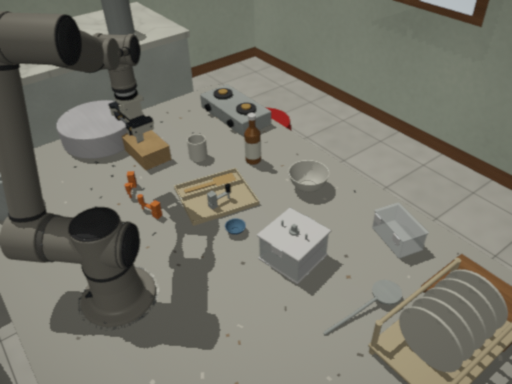

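View pics/endt.png

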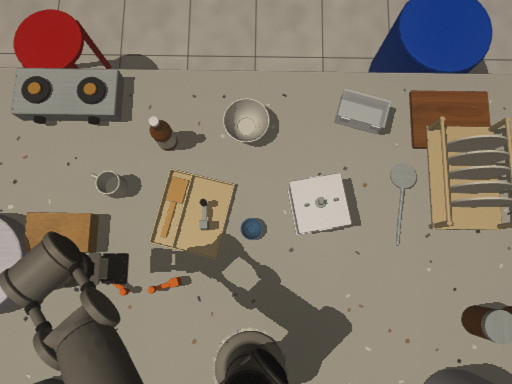

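View pics/s30.png

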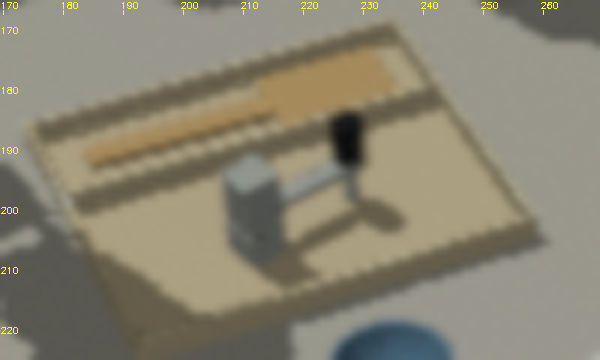

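View pics/t30.png

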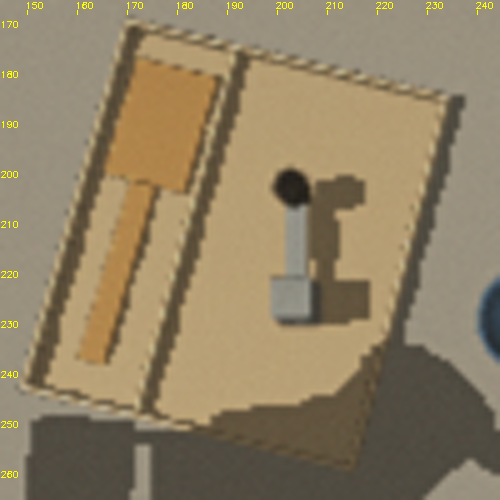

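View pics/s31.png

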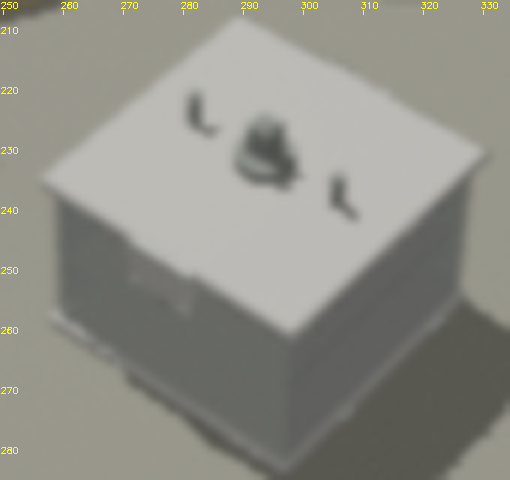

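The crank stands upright in the wide bay, the rods are clearly raised, and the bystanders sit where they were. One last numeric check of rod height.

```bash
python3 -c "
from h import *
s=cam('side')
g=cv2.cvtColor(s['frame'],cv2.COLOR_BGR2GRAY).astype(float);g0=cv2.cvtColor(cv2.imread('pics/side0.png'),cv2.COLOR_BGR2GRAY).astype(float)
def top(g,u,v0,v1):
    c=183-g[v0:v1,u-1:u+2].mean(1);k=np.argmax(c>0.5*c.max());return v0+k-1+(0.5*c.max()-c[k-1])/(c[k]-c[k-1])
for u,v0,v1 in((282,215,227),(306,228,241)):
    a,b=top(g0,u,v0,v1),top(g,u,v0,v1);print(a,b,'rise mm',(a-b)/.243)
C=np.array([495.,-205.5]);y=np.array([-.187,.982])
for sg in(1,-1):print([proj(s,(*(C+sg*45*y),110+h)).round(2).tolist() for h in (0,20)])
"
```

```text
222.83928571428572 220.4516129032258 rise mm 9.825814037283658
236.69 234.14615384615385 rise mm 10.468502690724884
[[281.26, 224.81], [281.33, 220.03]]
[[304.94, 238.58], [305.24, 233.76]]
```

```bash
python3 -c "
from plant import bot
print(bot.close_job())"
```

```text
the job is handed in; nothing more can be done
None
```

I finished the job and handed it in at about 42 s of the 72 s allowed. The crank was fitted, wound up to the stop, and put back upright in the wide bay.

- **Fitting:** The crank slid onto the shaft at about 15° with almost no resistance. It seated at the expected height with about 3.5 N of contact force.
- **Winding:** I turned it about 1.03 turns clockwise by the knob, with a running drag of 2 to 3 N. At the stop the force rose to about 12 N while the hub stayed still. I eased it back to about 4 N before letting go.
- **Putting back:** Lifting it off took about 3.5 N more than its weight, from friction on the shaft. I set it down by feel near the middle of the wide bay at about 3 N.
- **Last checks:** The final pictures show the crank upright, nothing else visibly moved, and the gripper clear and touching nothing.
- **What disagreed:**
  - My pixel measurement of the guide rods gave a rise of about 10 mm, against about 12.4 mm from the turns counted. I trusted the counted turns and the firm stop, because the rod tops are small and blurred in the picture.
  - The two camera views disagreed by about 3 mm in y. I settled that by feel.
  - In the middle of the winding my circle centre was about 1 mm off, giving side and downward forces up to about 8 N until I corrected it.

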